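# Release and draw a hot steriliser tray

### The arm

A 6-joint arm with a two-finger parallel gripper is mounted at the origin on the work surface. World frame = base frame: x ahead of the robot, y to its left, z up, the work surface at z = 0. Lengths are in m, angles in rad, forces in N, time in s.
With the tool pointing down it reaches from about 0.4 to 0.825 m from the base axis. Payload 7 kg.
Tool frame: the origin (TCP) lies on the centre line of the jaws, within the pads' length; the fingertips stand 11 mm ahead of it and the grasp point (between the pads) lies 8 mm behind it; z points along the fingers, y is the direction in which the jaws open and shut (so a half turn about z gives the same grasp; the last joint's range is limited). The gripper opens to 88 mm and grips with 3 to 60 N. Pads are 19 mm wide; open, the fingers measure 130 mm over their backs; the gripper's body (78 mm by 193 mm) begins 47 mm behind the grasp point.
Start: joints at [1.421, 0.359, 0.012, 0, -1.224, -0.288], TCP at [0.286, 0.611, 0.215] pointing down, gripper open.
Joint ranges: [-3.07, 3.07], [-1.43, 2.12], [-1.02, 1.25], [-3.03, 1.67], [-3.05, -0], [-3.03, 3.03]. Speed limits (rad/s): [2.39, 2.39, 3.01, 3.14, 3.14, 3.14].

### API

Orientations are given as [roll, pitch, yaw] about the fixed x, y, z axes, in that order (R = Rz(yaw) Ry(pitch) Rx(roll)).
In Python, from station import * gives the robot as it stands.
- The arm moves only by the tool play_rows, never from a script. Its argument "targets" is a list of rows, each a list of 7 numbers: the turn, a rotation vector about the world's x, y, z in rad, then the shift along the world's x, y, z in m, then the opening, from 0 (shut) to 1 (fully open). A call has 1 to 12 rows; each row shifts and turns the pose as measured when the row begins; what a row does not reach is not made up. A row lasts 1/8 s, in which the tool goes at most 62.5 mm and 10.7 degrees, less where a joint would pass 70% of its speed; a pose out of reach is approached as far as the arm can. A call is refused whole if a number of a shift passes 0.0625 or a number of a turn 0.188, either way. A call with a gripper value outside its range is refused whole. The fingers move at their own pace and stop on an object; "grip_force" is the grip in N (left out, the last holds). Time passes only in rows, so rows that do not move let the fingers close. It gives the time, the measured TCP pose, the force and the opening at its end, in the units of the state.
- get_state(): the state, without advancing time (a new reading comes with each control period).
- grab_frame(name): name is "scene" or "top" or "wrist"; returns (picture, depth): 420x560x3 uint8, blue, green, red; 420x560 float32, m along the optical axis (not along the pixel's ray), 0 where there is no reading.
- camera_params(name): a dict with "camera_matrix" (3x3 intrinsics, pixels), "dist" ([k1, k2, p1, p2, k3] as OpenCV has them; the pictures are not rectified), "extrinsics" (4x4, takes a point from world to camera coordinates); the wrist camera has in their place "hand_eye" (4x4, takes a point from camera to tool coordinates, whose origin is the TCP and whose axes are the flange's). Camera axes: x right, y up, looking along -z (the intrinsics and any distortion apply to the point x, -y, -z); pixel columns grow to the right and rows downward; lengths in m; the calibration is good to about 2 mm. A picture is of the moment at which its call begins: read the wrist's pose just before it. camera_params takes no time and is no camera call.
- job_done(): hands the job in, once; it reports no verdict.
The state is a dict: "t": time; "q": joint angles; "qd": joint speeds; "joint_efforts": joint torques, N m; "eef_pos": TCP position; "ee_rot": TCP orientation; "force": force on the tool from outside, world axes, zero at the start; "moment": the same for the moment, N m; "width": finger opening in m.
Only numpy, scipy, OpenCV 4.12 (cv2) and the standard library are available. Lean on these libraries where they do the work, as an engineer would, in place of code of your own. Each camera call takes 0.05 s, during which the arm holds its last target.

### The job

The steriliser's cycle is over and its tray is hot. On the keypad enter the release code 5-1-6 and then the long enter key, one key at a time, each pushed well in but gently; the keys are unprinted and laid out as on a telephone, 1 2 3 above 4 5 6, so do not push a wrong one. Then catch the tray's pull loop with the hook, draw the tray out to its stop without touching the tray with the gripper, and lay the hook back on the mat, leaving everything else where it stands.

Things in the scene. Friction and masses are not known exactly. Their poses are not given: they have to be found in the camera images.
- steriliser: Low white bench steriliser, 400 mm deep, 360 wide, 162 high at the rear; its front 125 mm is lower (deck at 96) and carries a tilting grey console: keypad at the operator's left, display at the right. Origin: foot of the front face, mid-width; x runs from the front into the machine, y to the left of an operator standing before it, z up. Does not move.
- hinge (a point): Middle of the console's hinge line (along y), 6 mm behind the front face, 108 mm above the table; axes as the steriliser's. The console, a slab 288 wide, 96 long, 18 thick, rises from here to the rear (+x); its mid plane holds the line. A stiff hinge keeps it, also under a press, at some slope between 0.30 and 0.60 rad from level: not reported, look or feel for it.
- pad (a point): Point on the hinge line level with keys 2 and 5 (y = 72 mm). Tops of resting keys are 18 mm above the slab's mid plane, 9 above its face, and move square to it. Spring: 1.5 N at first touch, rising evenly to 6.6 N at the full 6 mm; a press counts from 3 mm (4 N). Rows 34 mm apart, columns too: 1 2 3 upper (rear) row, 4 5 6 lower, 1 and 4 at the left, enter right of 3 and 6.
- key1 (a joint): Key 1, upper row, left: joint value is how far it is pushed in, 0 up to 0.006 m fully down. Its centre lies 62 mm up the console from the hinge line and at y = 106 mm of the steriliser. Square white cap 20 x 20 mm.
- key2 (a joint): Key 2, upper row, middle: joint value is how far it is pushed in, 0 up to 0.006 m fully down. Its centre lies 62 mm up the console from the hinge line and at y = 72 mm of the steriliser. Square white cap 20 x 20 mm.
- key3 (a joint): Key 3, upper row, right: joint value is how far it is pushed in, 0 up to 0.006 m fully down. Its centre lies 62 mm up the console from the hinge line and at y = 38 mm of the steriliser. Square white cap 20 x 20 mm.
- key4 (a joint): Key 4, lower row, left: joint value is how far it is pushed in, 0 up to 0.006 m fully down. Its centre lies 28 mm up the console from the hinge line and at y = 106 mm of the steriliser. Square white cap 20 x 20 mm.
- key5 (a joint): Key 5, lower row, middle: joint value is how far it is pushed in, 0 up to 0.006 m fully down. Its centre lies 28 mm up the console from the hinge line and at y = 72 mm of the steriliser. Square white cap 20 x 20 mm. It has a tiny locating pip.
- key6 (a joint): Key 6, lower row, right: joint value is how far it is pushed in, 0 up to 0.006 m fully down. Its centre lies 28 mm up the console from the hinge line and at y = 38 mm of the steriliser. Square white cap 20 x 20 mm.
- enter (a joint): Enter key: joint value is how far it is pushed in, 0 to 0.006 m. Long white cap, 54 mm up the slope by 20 mm wide, standing at the right of both rows; centre 45 mm up the console from the hinge line and at y = 0 of the steriliser.
- tray_slide (a joint): Instrument tray in the slot under the console: 0 is fully in, 0.09 m is drawn out to its stop (towards -x of the steriliser); starts between 0 and 0.012. Slides stiffly, about 2.5 N, and stays where it is left.
- tray: Steel instrument tray, 345 long, 200 wide, 30 deep, with an aluminium front panel 222 wide, 50 high, 8 thick and the pull loop; hot, not to be touched by the gripper. Origin: rear face of the front panel, mid-width, 36 mm above the table (the panel spans 36 to 85 mm). Axes as the steriliser's.
- loop (a point): Middle of the opening of the pull loop, a level U of 6 mm steel bar welded to the tray's front, 60 mm above the table. Clear opening 42 mm wide (y) and 32 mm deep (x, from 16 in front of this point to 16 behind it); the outer bar is centred 19 mm in front (-x) of this point. Open above and below. Axes as the steriliser's: pulling out is along -x.
- mat: Flat grey mat, 320 (x) by 140 (y) by 4 mm, fixed on the table; origin at the centre of its underside.
- hook: Tray hook, about 160 g. Origin: centre of the handle's underside; x points from the handle to the tip, z up. Black handle 110 long, 24 wide, 30 high. From the handle's front (x = 55) a 7 mm rod runs on, its axis 26 above the underside, to x = 165, then turns down, leaning slightly back, to the level of the handle's underside. Balances about 25 mm ahead of the origin.
- hook_tip (a point): End of the hook's downturned prong, centre of its round end: 160 mm ahead of the hook's origin and 4 mm above the underside. The prong reaches 22 mm below the rod's underside.
- media_bottle: Bystander: round glass bottle with screw cap, diameter 60, height 125 mm. Origin at the centre of its underside.
- specimen_jar: Bystander: round clear jar with screw lid, diameter 56, height 65 mm. Origin at the centre of its underside.
- dish_stack: Bystander: stack of four round culture dishes, diameter 92, height 56 mm. Origin at the centre of its underside.
- tube_rack: Bystander: aluminium rack of capped tubes, 75 (x) by 200 (y), height 98 mm. Origin at the centre of its underside.
- forceps_cup: Bystander: steel cup, diameter 68, height 85, forceps stand in it up to height 140 mm. Origin at the centre of its underside.

How it is judged:
By the outcome, as a careful person would: the job done as asked, in the order asked, and still so for the second after the job is handed in, with the robot touching nothing.
It also fails if it takes over 72 s, if anything falls off the work surface, if the arm or the gripper's body presses on something with over 40 N, if the wrist force passes 120 N, or if a joint passes its speed limit or range.

## Working session

There is one attempt and no reset: what is moved stays moved. The work goes in short steps, Python scripts to look and compute and a tool call to move; the robot and the scene stay as the last step left them, time stands still between calls to the robot, and variables do not carry over. Pictures are saved under pics/ and viewed, and the job is handed in when it is done.

Besides the shell and the picture viewer there is one more tool, called after "Emit:" as name(argument=value, ...), one argument or row to a line, values as JSON. play_rows: Moves the arm, as the interface text tells. Its arguments: {"type":"object","properties":{"targets":{"type":"array","items":{"type":"array","items":{"type":"number"}}},"grip_force":{"type":"number"}},"required":["targets"]}

```bash
ls; mkdir -p pics; python3 - <<'E'
from station import *
import cv2,numpy as np
np.set_printoptions(precision=4,suppress=True)
s=get_state();print(s)
for n in ["scene","top","wrist"]:
    p,d=grab_frame(n); cv2.imwrite(f"pics/{n}0.png",p); np.save(f"pics/{n}0.npy",d)
    print(n,camera_params(n))
E
```

```text
pics
{'t': 0.0, 'q': array([ 1.4211,  0.3594,  0.011 , -0.0004, -1.2241, -0.2881]), 'qd': array([ 0.0001,  0.0008, -0.    , -0.0009, -0.0011,  0.0006]), 'joint_efforts': array([ -0.0015, -58.2716,  29.3045,   6.9971,   0.0069,  -0.0002]), 'eef_pos': array([0.286 , 0.6109, 0.2141]), 'ee_rot': array([ 3.1399, -0.0001, -0.4379]), 'force': array([-0.0385, -0.2199,  0.5248]), 'moment': array([-0.0127, -0.0077, -0.0014]), 'width': 0.08788147310707947}
scene {'camera_matrix': array([[460.4823,   0.    , 286.7627],
       [  0.    , 460.4823, 213.2867],
       [  0.    ,   0.    ,   1.    ]]), 'dist': array([-0.1377,  0.    ,  0.    ,  0.    ,  0.    ]), 'extrinsics': array([[ 0.0311,  0.9995,  0.0036, -0.042 ],
       [-0.6824,  0.0186,  0.7308,  0.3111],
       [ 0.7304, -0.0252,  0.6826, -1.5606],
       [ 0.    ,  0.    ,  0.    ,  1.    ]])}
top {'camera_matrix': array([[412.554 ,   0.    , 282.3757],
       [  0.    , 412.554 , 206.7125],
       [  0.    ,   0.    ,   1.    ]]), 'dist': array([-0.116,  0.   ,  0.   ,  0.   ,  0.   ]), 'extrinsics': array([[ 0.0201, -0.9995,  0.0255, -0.0123],
       [ 0.9847,  0.0242,  0.1727, -0.5839],
       [-0.1732,  0.0216,  0.9846, -0.8703],
       [ 0.    ,  0.    ,  0.    ,  1.    ]])}
wrist {'camera_matrix': array([[290.1663,   0.    , 279.7769],
       [  0.    , 290.1663, 209.7831],
       [  0.    ,   0.    ,   1.    ]]), 'dist': array([-0.0331,  0.    ,  0.    ,  0.    ,  0.    ]), 'hand_eye': array([[ 0.0009,  0.9597,  0.2811,  0.0771],
       [ 1.    , -0.0007, -0.0006, -0.0003],
       [-0.0004,  0.2811, -0.9597, -0.1687],
       [ 0.    ,  0.    ,  0.    ,  1.    ]])}
```

View pics/scene0.png

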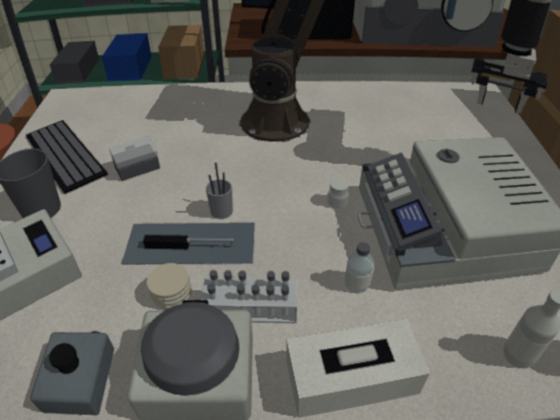

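View pics/top0.png

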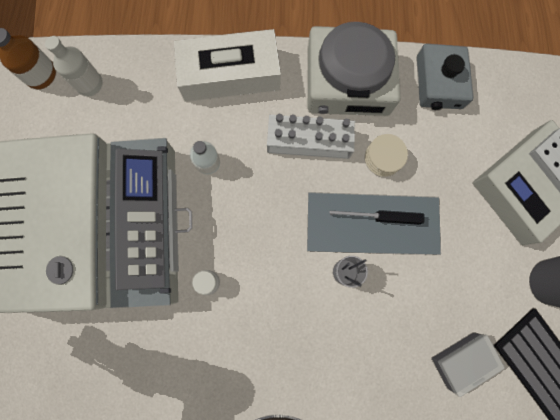

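View pics/wrist0.png

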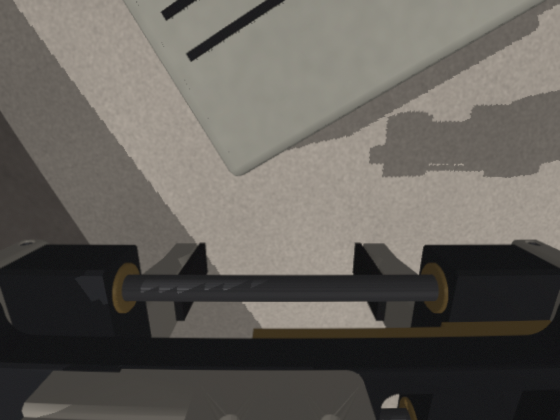

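The top view shows the steriliser at the left, with its front facing world -y, the white keys at columns 130-150, rows 215-270, and the loop near (185,220). The hook lies on the mat at rows 213-220, handle at columns 378-425 and tip near 330. Next I'll measure from these frames.

```bash
cat > h.py <<'E'
from station import *
import cv2,numpy as np
from scipy.spatial.transform import Rotation as Rn
np.set_printoptions(precision=4,suppress=True)
def cam(n,st=None):
    c=camera_params(n);K=np.array(c["camera_matrix"]);D=np.array(c["dist"])
    if n=="wrist":
        T=np.eye(4);T[:3,:3]=Rn.from_euler('xyz',st["ee_rot"]).as_matrix();T[:3,3]=st["eef_pos"]
        E=np.linalg.inv(T@np.array(c["hand_eye"]))
    else: E=np.array(c["extrinsics"])
    return K,D,E
def rays(uv,C):
    K,D,E=C
    p=cv2.undistortPoints(np.float64(uv).reshape(-1,1,2),K,D).reshape(-1,2)
    return np.c_[p[:,0],-p[:,1],-np.ones(len(p))]
def atdepth(uv,z,C):
    r=rays(uv,C)*np.asarray(z).reshape(-1,1);E=C[2]
    return (r-E[:3,3])@E[:3,:3]
def onplane(uv,z,C):
    E=C[2];o=-E[:3,:3].T@E[:3,3];d=rays(uv,C)@E[:3,:3]
    return o+d*((z-o[2])/d[:,2])[:,None]
def proj(P,C):
    K,D,E=C;p=np.atleast_2d(P)@E[:3,:3].T+E[:3,3];p=p*[1,-1,-1]
    return cv2.projectPoints(p,np.zeros(3),np.zeros(3),K,D)[0].reshape(-1,2)
def cloud(d,C):
    v,u=np.mgrid[0:420,0:560];uv=np.c_[u.ravel(),v.ravel()]
    return atdepth(uv,d.ravel(),C).reshape(420,560,3)
E
python3 - <<'E'
from h import *
p=cv2.imread("pics/top0.png");d=np.load("pics/top0.npy");C=cam("top")
P=cloud(d,C);np.save("pics/topP.npy",P)
print("table",np.median(P[300:330,480:520,2]), "mat",np.median(P[235:250,320:430,2]))
for (u,v) in [(143,269),(150,236),(141,217),(141,180),(188,220),(60,200),(400,217),(350,214),(204,283),(205,147)]:
    print((u,v),P[v,u],p[v,u])
cv2.imwrite("pics/crop_ster.png",cv2.resize(p[130:320,90:260],None,fx=4,fy=3.1,interpolation=cv2.INTER_CUBIC))
cv2.imwrite("pics/crop_mat.png",cv2.resize(p[180:300,290:460],None,fx=4.5,fy=4.5,interpolation=cv2.INTER_CUBIC))
E
```

```text
table -0.00033527732580575654 mat 0.003767347324206512
(143, 269) [0.4367 0.2786 0.1308] [68 68 69]
(150, 236) [0.5028 0.267  0.1366] [157 167 169]
(141, 217) [0.5402 0.287  0.1408] [156 167 168]
(141, 180) [0.6177 0.2948 0.1359] [144 157 159]
(188, 220) [0.5556 0.22   0.0019] [121 130 137]
(60, 200) [0.567  0.45   0.1631] [167 179 180]
(400, 217) [ 0.5695 -0.271   0.0346] [27 26 26]
(350, 214) [ 0.5746 -0.1554  0.0294] [129 130 132]
(204, 283) [0.412  0.1653 0.0638] [177 188 190]
(205, 147) [0.6962 0.1688 0.1205] [80 79 81]
```

View pics/crop_ster.png

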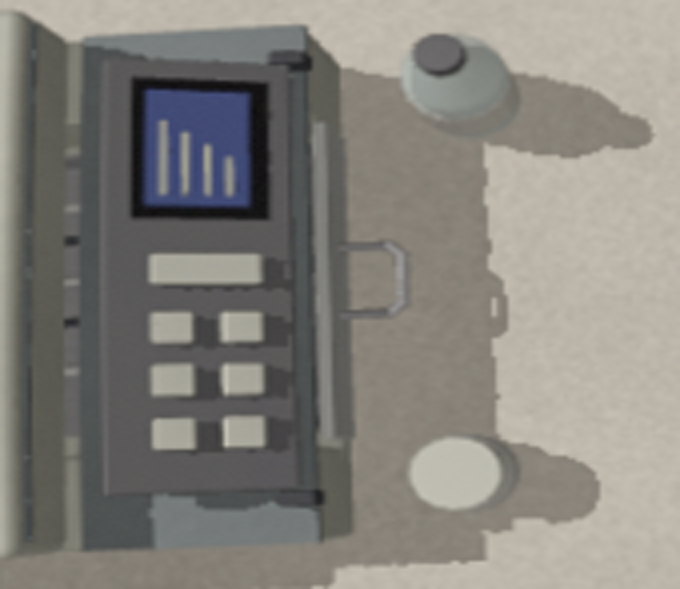

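View pics/crop_mat.png

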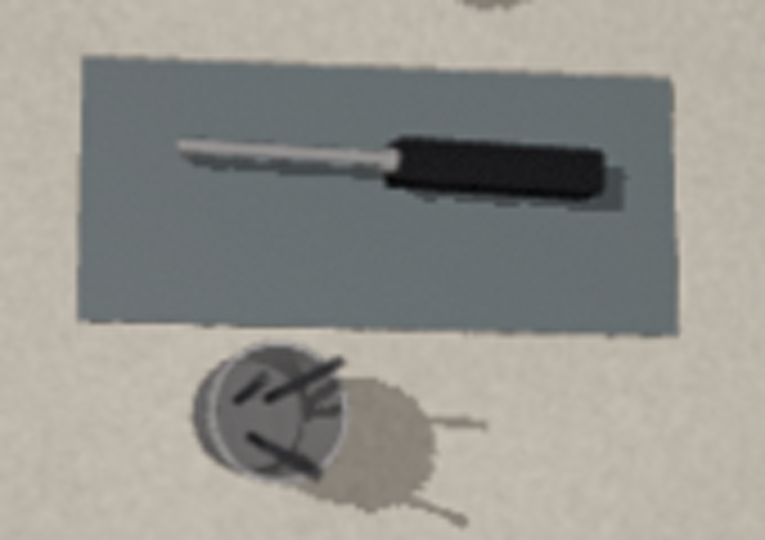

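The crops show 6 white caps plus the long enter cap on the console, with the U loop in front of the panel between bottle and jar. The hook lies on the upper half of the mat. Next I'll fit the key caps, slope, loop and hook.

```bash
python3 - <<'E'
from h import *
p=cv2.imread("pics/top0.png");P=np.load("pics/topP.npy");C=cam("top")
g=p.astype(int).mean(2)
m=np.zeros((420,560),np.uint8);m[205:282,122:162]=(g[205:282,122:162]>130)
n,l,s,c=cv2.connectedComponentsWithStats(m)
allp=[]
for i in range(1,n):
    if s[i,4]<30: continue
    er=cv2.erode((l==i).astype(np.uint8),np.ones((3,3)))>0
    q=P[er];allp.append(q);print(c[i],s[i,4],np.median(q,0),cv2.minAreaRect(np.argwhere(l==i)[:,::-1].astype(np.float32)))
q=np.vstack(allp);o=q.mean(0)
A=np.c_[q[:,:2]-o[:2],np.ones(len(q))];k=np.linalg.lstsq(A,q[:,2],rcond=None)[0];r=q[:,2]-A@k
k=np.linalg.lstsq(A[abs(r)<.003],q[abs(r)<.003,2],rcond=None)[0]
print("key plane grad",k,"slope",np.arctan(np.hypot(*k[:2])),"yaw of up",np.arctan2(k[1],k[0]),"rms",r.std())
# slab face: dark region
mm=np.zeros((420,560),bool);mm[150:288,118:168]=True
sl=mm&(g<85)&(P[...,2]>.105);q=P[sl];o=q.mean(0)
A=np.c_[q[:,:2]-o[:2],np.ones(len(q))];w=np.ones(len(q),bool)
for _ in range(6):
    k=np.linalg.lstsq(A[w],q[w,2],rcond=None)[0];r=q[:,2]-A@k;w=abs(r)<.004
print("slab",k,o,np.arctan(np.hypot(*k[:2])),np.arctan2(k[1],k[0]),w.sum(),len(w))
# tray panel top / bar z
pt=P[140:300,160:175];
sel=(pt[...,2]>.078)&(pt[...,2]<.092);print("panel",sel.sum(),pt[sel].mean(0))
# loop points
lp=P[200:240,172:196];sel=(lp[...,2]>.05)&(lp[...,2]<.07);print("loop",sel.sum());print(lp[sel][:60])
# hook
hm=np.zeros((420,560),np.uint8);hm[195:240,320:435]=(g[195:240,320:435]<55)
cn=max(cv2.findContours(hm,0,2)[0],key=cv2.contourArea);
hp=onplane(np.argwhere(hm>0)[:,::-1].astype(float),.034,C)
print("handle rect",cv2.minAreaRect(hp[:,:2].astype(np.float32)), hp.mean(0))
rp=P[195:240,320:380];sel=(rp[...,2]>.024)&(rp[...,2]<.036);q=rp[sel];print("rod",len(q),q[:,1].min(),q[:,1].max(),q.mean(0),np.polyfit(q[:,1],q[:,0],1))
# mat
hsv=cv2.cvtColor(p,cv2.COLOR_BGR2HSV);mk=((hsv[...,1]>25)&(hsv[...,0]>80)&(hsv[...,0]<125)).astype(np.uint8);mk[:185]=0;mk[262:]=0;mk[:,:295]=0;mk[:,450:]=0
mp=onplane(np.argwhere(mk>0)[:,::-1].astype(float),.004,C);print("mat",cv2.minAreaRect(mp[:,:2].astype(np.float32)))
E
```

```text
[140.5538 216.0159] 251 [0.5419 0.287  0.1431] ((140.5, 216.0), (8.0, 27.0), 90.0)
[132.4194 235.1613] 93 [0.5025 0.299  0.1487] ((132.5, 235.5), (9.0, 9.0), 90.0)
[149.5 235. ] 90 [0.5048 0.2681 0.1363] ((149.5, 235.0), (8.0, 9.0), 90.0)
[132.4526 252.0526] 95 [0.4689 0.2964 0.1497] ((132.5, 252.0), (10.0, 9.0), 90.0)
[150.0962 251.4423] 104 [0.4723 0.2654 0.1359] ((150.0, 251.5), (9.0, 10.0), 90.0)
[132.8077 269.6154] 104 [0.434  0.2927 0.1497] ((133.0, 269.5), (9.0, 10.0), 90.0)
[150.5    268.5918] 98 [0.4374 0.2618 0.1357] ((150.5, 268.5), (9.0, 9.0), 90.0)
key plane grad [0.0463 0.0467 0.1399] slope 0.06570963415465676 yaw of up 0.7895675752616763 rms 0.03211625485076986
slab [-0.0316  0.4281  0.1298] [0.5662 0.2803 0.1369] 0.4055114601542115 1.6444220537715752 1592 1672
panel 560 [0.5442 0.2417 0.085 ]
loop 218
[[0.5911 0.2412 0.0628]
 [0.5933 0.2417 0.0514]
 [0.589  0.2413 0.0618]
 [0.5907 0.2411 0.0532]
 [0.5867 0.2411 0.062 ]
 [0.5884 0.241  0.0529]
 [0.5842 0.2404 0.0639]
 [0.5856 0.2401 0.0562]
 [0.5817 0.2399 0.0654]
 [0.5838 0.2406 0.0536]
 [0.5795 0.2399 0.0649]
 [0.581
[... 816 characters left out ...]
3 0.2391 0.065 ]
 [0.5689 0.2377 0.0617]
 [0.5691 0.2357 0.0608]
 [0.5688 0.2329 0.0633]
 [0.569  0.231  0.0621]
 [0.5692 0.2289 0.0612]
 [0.5694 0.2269 0.0603]
 [0.5691 0.2241 0.0627]
 [0.5691 0.2218 0.0632]
 [0.5695 0.2201 0.0611]
 [0.569  0.2171 0.0643]
 [0.5693 0.2153 0.0627]
 [0.5699 0.2137 0.0597]
 [0.5695 0.2109 0.0623]
 [0.5692 0.2083 0.0644]]
handle rect ((0.5687543153762817, -0.2704954743385315), (0.11575011909008026, 0.026785291731357574), 87.694580078125) [ 0.5686 -0.2725  0.034 ]
rod 174 -0.22294703371724073 -0.10638955548612154 [ 0.5757 -0.1727  0.0322] [0.0465 0.5838]
mat ((0.5569152235984802, -0.24680860340595245), (0.25431323051452637, 0.1320018470287323), 89.50379180908203)
```

```bash
cat > model.py <<'E'
from h import *
a=.41; yaw=np.pi/2+.0915
ex=np.array([np.cos(yaw),np.sin(yaw),0]);ey=np.array([-np.sin(yaw),np.cos(yaw),0]);ez=np.array([0,0,1.])
S=np.array([.5456,.2472,0])
u=np.cos(a)*ex+np.sin(a)*ez;n=-np.sin(a)*ex+np.cos(a)*ez
def key(s,y): return S+.006*ex+.108*ez+y*ey+s*u+.018*n
KEYS={'1':key(.062,.106),'2':key(.062,.072),'3':key(.062,.038),'4':key(.028,.106),'5':key(.028,.072),'6':key(.028,.038),'e':key(.045,0)}
Rk=np.c_[np.cross(-u,-n),-u,-n]
def go(pos,R,st=None):
    st=st or get_state();Rc=Rn.from_euler('xyz',st["ee_rot"])
    rv=(Rn.from_matrix(R)*Rc.inv()).as_rotvec()
    print("t %.2f pos"%st['t'],st['eef_pos'],"force",st['force'],"turn",rv,"shift",np.array(pos)-st['eef_pos'])
def ktcp(k,du,h): # fingertip h above the resting key top
    return KEYS[k]+du*u+(.011+h)*n
E
python3 - <<'E'
from model import *
ps=cv2.imread("pics/scene0.png")
P=np.load("pics/topP.npy")
meas={'e':[.5419,.287,.1431],'3':[.5025,.299,.1487],'6':[.5048,.2681,.1363],'2':[.4689,.2964,.1497],'5':[.4723,.2654,.1359],'1':[.434,.2927,.1497],'4':[.4374,.2618,.1357]}
for k in KEYS: print(k,KEYS[k],np.array(meas[k])-KEYS[k],proj(KEYS[k],cam("scene")))
lp=P[195:245,165:200].reshape(-1,3);q=lp[(lp[:,2]>.052)&(lp[:,2]<.07)]
loc=np.c_[(q-S)@ex,(q-S)@ey];print("loop local x",np.percentile(loc[:,0],[0,3,10,50]),"y",np.percentile(loc[:,1],[0,3,10,90,97,100]))
pt=P[140:300,155:178].reshape(-1,3);q=pt[(pt[:,2]>.080)&(pt[:,2]<.090)];lx=(q-S)@ex;print("panel x",np.percentile(lx,[3,20,50,80,97]),np.percentile((q-S)@ey,[1,99]))
for k in KEYS:
    x,y=np.int32(proj(KEYS[k],cam("scene"))[0]);cv2.circle(ps,(x,y),1,(0,0,255),-1)
cv2.imwrite("pics/sc_chk.png",cv2.resize(ps[130:280,330:480],None,fx=4,fy=4,interpolation=cv2.INTER_CUBIC))
go(ktcp('5',-.007,.05),Rk)
E
```

```text
1 [0.435  0.293  0.1492] [-0.001  -0.0003  0.0005] [[392.0242 162.0969]]
2 [0.4688 0.2961 0.1492] [0.0001 0.0003 0.0005] [[396.0158 170.3335]]
3 [0.5027 0.2992 0.1492] [-0.0002 -0.0002 -0.0005] [[400.1723 178.9426]]
4 [0.4378 0.2619 0.1357] [-0.0004 -0.0001  0.    ] [[379.3824 167.1966]]
5 [0.4717 0.265  0.1357] [0.0006 0.0004 0.0002] [[383.085  175.5145]]
6 [0.5055 0.2681 0.1357] [-0.0007 -0.      0.0006] [[386.9408 184.2067]]
e [0.5419 0.2871 0.1424] [-0.     -0.0001  0.0007] [[398.2245 191.7169]]
loop local x [-0.0467 -0.0461 -0.0444 -0.0191] y [-0.0578 -0.0498 -0.0298  0.0271  0.044   0.0528]
panel x [-0.0101 -0.0087 -0.0057 -0.0025 -0.0004] [-0.1668  0.1633]
t 0.15 pos [0.286  0.611  0.2143] force [-0.3185 -0.3804 -0.1398] turn [ 0.4098 -0.0715  0.5219] shift [ 0.1884 -0.3766 -0.0255]
```

View pics/sc_chk.png

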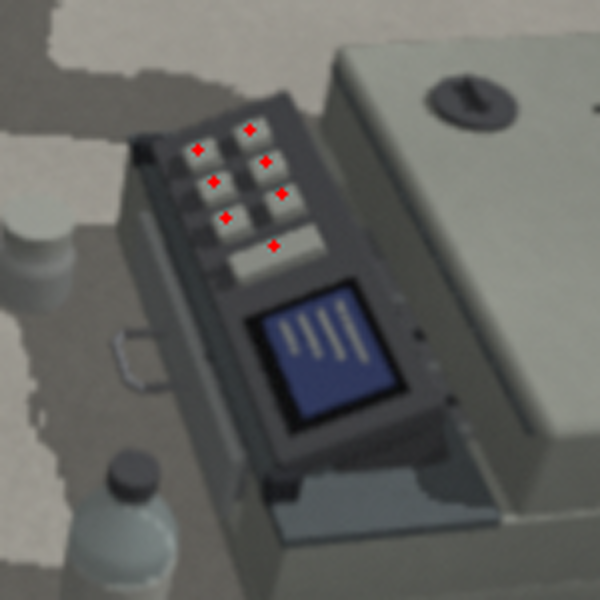

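In the scene view, all seven model points fall on the cap centres, so the two views agree to under 1 mm and the slope is about 0.41 rad. Next I'll move above key 5 with the jaws shut.

Emit:
play_rows(
  targets=[
    [0, 0, 0, 0, 0, 0.06, 0],
    [0, 0, 0, 0, 0, 0.05, 0],
    [0.068, -0.012, 0.087, 0.025, -0.04, 0, 0],
    [0.068, -0.012, 0.087, 0.03, -0.05, 0, 0],
    [0.068, -0.012, 0.087, 0.03, -0.055, 0, 0],
    [0.068, -0.012, 0.087, 0.03, -0.055, 0, 0],
    [0.068, -0.012, 0.087, 0.03, -0.055, 0, 0],
    [0.068, -0.012, 0.087, 0.03, -0.055, 0, 0],
    [0, 0, 0, 0.01, -0.04, -0.02, 0],
    [0, 0, 0, 0, 0, 0, 0],
  ],
  grip_force=20,
)

```text
t: 1.4
eef_pos: [0.4659, 0.2629, 0.303]
ee_rot: [-2.738, -0.009, 0.095]
force: [-0.1, 0.5, -0.0]
width: 0.0008
```

```bash
python3 - <<'E'
from model import *
go(ktcp('5',-.007,.03),Rk)
E
```

```text
t 1.40 pos [0.4659 0.2629 0.303 ] force [-0.1282  0.5336 -0.026 ] turn [ 0.0055  0.01   -0.0031] shift [ 0.0078 -0.0205 -0.1326]
```

Emit:
play_rows(
  targets=[
    [0.005, 0.01, -0.003, 0.004, -0.01, -0.055, 0],
    [0, 0, 0, 0.003, -0.008, -0.055, 0],
    [0, 0, 0, 0.001, -0.002, -0.022, 0],
    [0, 0, 0, 0, 0, 0, 0],
    [0, 0, 0, 0, 0, 0, 0],
  ],
)

```text
t: 2.02
eef_pos: [0.4751, 0.2448, 0.1709]
ee_rot: [-2.73, -0.005, 0.092]
force: [-2.0, 0.4, -0.2]
width: 0.0005
```

```bash
python3 - <<'E'
from model import *
st=get_state()
go(ktcp('5',-.007,.0),Rk)
p,d=grab_frame("wrist");C=cam("wrist",st)
for k in KEYS:
    x,y=np.int32(proj(KEYS[k],C)[0]);cv2.circle(p,(x,y),2,(0,0,255),-1)
cv2.imwrite("pics/w1.png",p)
p,d=grab_frame("top");cv2.imwrite("pics/t1.png",cv2.resize(p[150:320,90:280],None,fx=4,fy=3.5,interpolation=cv2.INTER_CUBIC))
p,d=grab_frame("scene");cv2.imwrite("pics/s1.png",cv2.resize(p[100:280,310:490],None,fx=4,fy=3.3,interpolation=cv2.INTER_CUBIC))
E
```

```text
t 2.02 pos [0.4751 0.2448 0.1709] force [-1.9585  0.4442 -0.2474] turn [-0.0018  0.0045 -0.0005] shift [-0.0024  0.0094 -0.028 ]
```

View pics/w1.png

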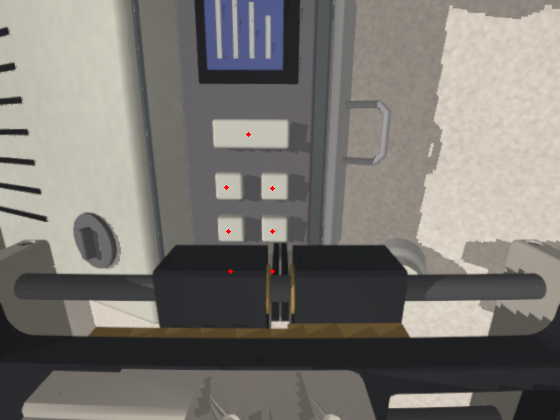

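View pics/s1.png

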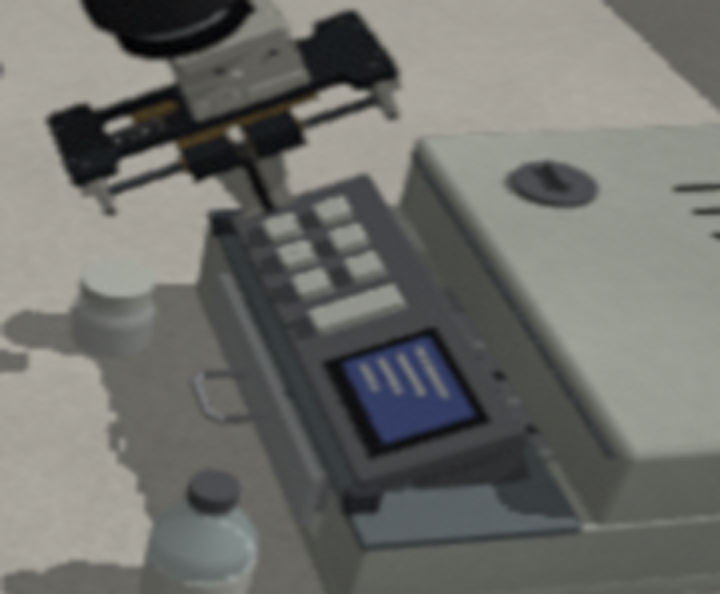

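The wrist view shows the model points on the caps, and the shut fingertips taper to about 8 mm at column 281. That leaves ample clearance to the other keys, so I'll aim nearly at the key centres.

```bash
python3 - <<'E'
from model import *
go(ktcp('5',-.002,.004),Rk); print(-n*.001,-n*.002,get_state()['force']@n)
E
```

```text
t 2.17 pos [0.4751 0.2447 0.1712] force [-0.3912  0.1608 -0.222 ] turn [-0.0025  0.0053 -0.0004] shift [-0.0028  0.0125 -0.0226]
[-0.      0.0004 -0.0009] [-0.0001  0.0008 -0.0018] -0.2816576996375998
```

Emit:
play_rows(
  targets=[
    [0, 0.005, 0, -0.003, 0.0065, -0.012, 0],
    [0, 0, 0, 0, 0.006, -0.0105, 0],
    [0, 0, 0, 0, 0, 0, 0],
  ],
)

```text
t: 2.55
eef_pos: [0.4721, 0.2588, 0.1486]
ee_rot: [-2.728, -0.002, 0.092]
force: [-1.0, -0.7, -0.3]
width: 0.0006
```

```bash
cat >f.py <<'E'
from model import *
import sys
k=sys.argv[1];du=float(sys.argv[2])
st=get_state();go(ktcp(k,du,0),Rk,st)
e=st['eef_pos']-ktcp(k,du,0);print("h mm %.2f  du %.2f dy %.2f  Fn %.2f"%(e@n*1e3,e@u*1e3,e@ey*1e3,st['force']@n))
E
python3 f.py 5 -.002
```

```text
t 2.55 pos [0.4721 0.2588 0.1486] force [-0.9583 -0.7408 -0.2595] turn [-0.0039  0.002  -0.0007] shift [ 0.0001  0.     -0.0036]
h mm 3.30  du 1.41 dy 0.09  Fn 0.02
```

Emit:
play_rows(
  targets=[
    [0, 0, 0, 0, 0.0004, -0.0018, 0],
    [0, 0, 0, 0, 0.0004, -0.0018, 0],
    [0, 0, 0, 0, 0, 0, 0],
  ],
)

```text
t: 2.92
eef_pos: [0.4723, 0.2597, 0.1447]
ee_rot: [-2.728, -0.002, 0.092]
force: [0.5, -0.2, -0.8]
width: 0.0008
```

```bash
python3 f.py 5 -.002
```

```text
t 2.92 pos [0.4723 0.2597 0.1447] force [ 0.4733 -0.2031 -0.7639] turn [-0.0037  0.0021 -0.001 ] shift [-0.0001 -0.0009  0.0002]
h mm -0.54  du 0.69 dy -0.14  Fn -0.60
```

Emit:
play_rows(
  targets=[
    [0, 0, 0, 0, 0.0007, -0.0018, 0],
    [0, 0, 0, 0, 0, 0, 0],
  ],
)

```text
t: 3.18
eef_pos: [0.4724, 0.2603, 0.143]
ee_rot: [-2.728, -0.003, 0.092]
force: [-0.3, -0.2, 0.1]
width: 0.0003
```

```bash
python3 f.py 5 -.002
```

```text
t 3.17 pos [0.4724 0.2603 0.143 ] force [-0.2832 -0.1604  0.1294] turn [-0.0038  0.0024 -0.0007] shift [-0.0002 -0.0015  0.0019]
h mm -2.35  du 0.55 dy -0.34  Fn 0.17
```

Emit:
play_rows(
  targets=[
    [0, 0, 0, 0, 0.0004, -0.0012, 0],
    [0, 0, 0, 0, 0, 0, 0],
  ],
)

```text
t: 3.42
eef_pos: [0.4725, 0.2607, 0.1419]
ee_rot: [-2.728, -0.003, 0.092]
force: [1.4, 0.9, 0.4]
width: 0.0001
```

```bash
python3 f.py 5 -.002
```

```text
t 3.42 pos [0.4725 0.2607 0.1419] force [1.4361 0.9453 0.3848] turn [-0.0039  0.0026 -0.0006] shift [-0.0003 -0.0019  0.0031]
h mm -3.56  du 0.45 dy -0.46  Fn 0.03
```

```bash
python3 - <<'E'
from model import *
p,d=grab_frame("scene");cv2.imwrite("pics/s2.png",cv2.resize(p[130:220,340:450],None,fx=7,fy=6.5,interpolation=cv2.INTER_CUBIC))
p,d=grab_frame("wrist");cv2.imwrite("pics/w2.png",cv2.resize(p[150:340,170:400],None,fx=3.4,fy=3.1,interpolation=cv2.INTER_CUBIC))
E
```

```text
(no output)
```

View pics/s2.png

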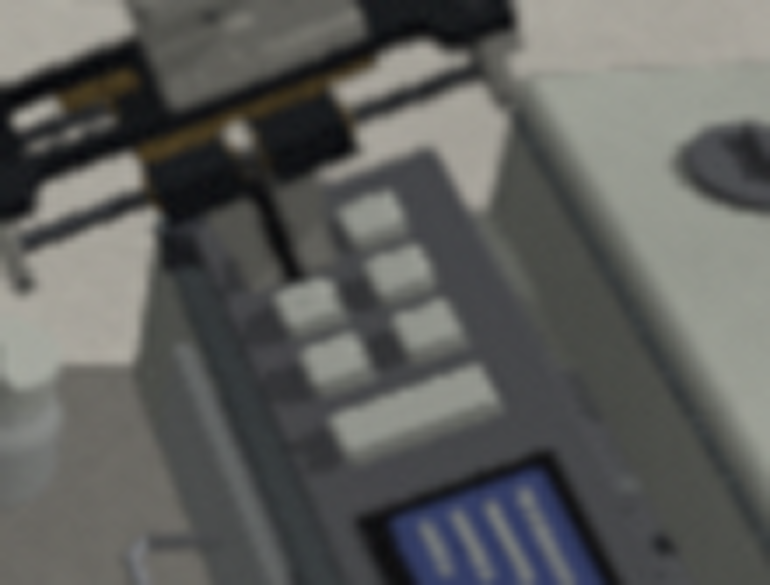

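View pics/w2.png

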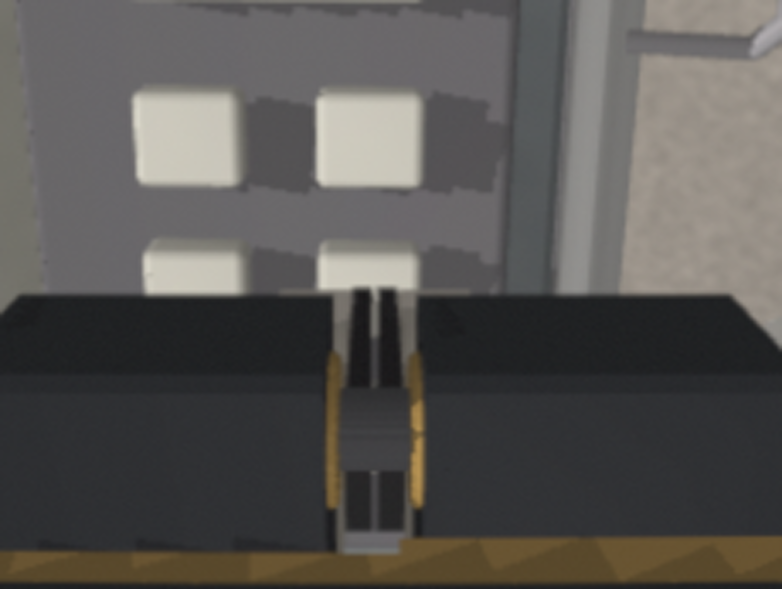

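```bash
python3 - <<'E'
from model import *
st=get_state();R=Rn.from_euler('xyz',st["ee_rot"]).as_matrix();t=st['eef_pos']
C=cam("scene");cr=lambda q:(proj(q,C)-[340,130])*[7,6.5]
for nm,o in [("tip +x",[.0095,0,.011]),("tip c",[0,0,.011]),("tcp+x",[.0095,0,0]),("grasp+x",[.0095,0,-.008]),("body",[0.0,0,-.055])]:
    print(nm,cr(t+R@np.array(o)))
print({k:cr(KEYS[k]) for k in KEYS})
p,d=grab_frame("top");CT=cam("top")
cv2.imwrite("pics/t2.png",cv2.resize(p[200:290,100:200],None,fx=7,fy=6.5,interpolation=cv2.INTER_CUBIC))
p2,ds=grab_frame("scene");P=cloud(ds,C)
# tip face points in local tool coords
for (cx,cy) in [(300,275),(290,260),(270,210),(240,240),(310,230)]:
    uu,vv=int(340+cx/7),int(130+cy/6.5);print((cx,cy),P[vv,uu],R.T@(P[vv,uu]-t))
E
```

```text
tip +x [[308.1269 320.0232]]
tip c [[300.6889 304.5248]]
tcp+x [[300.0794 299.9206]]
grasp+x [[294.1545 285.1382]]
body [[250.6118 180.138 ]]
{'1': array([[364.1693, 208.6297]]), '2': array([[392.1103, 262.1676]]), '3': array([[421.2064, 318.1272]]), '4': array([[275.6769, 241.778 ]]), '5': array([[301.5948, 295.8441]]), '6': array([[328.5859, 352.3432]]), 'e': array([[407.5712, 401.1595]])}
(300, 275) [0.45   0.2672 0.1297] [-0.022  -0.0029  0.0146]
(290, 260) [0.4838 0.2538 0.1624] [ 0.0105 -0.0009 -0.0218]
(270, 210) [0.4863 0.2424 0.1884] [ 0.0121 -0.0008 -0.0503]
(240, 240) [0.4907 0.2331 0.18  ] [ 0.0156  0.0115 -0.0465]
(310, 230) [0.4869 0.258  0.1798] [ 0.0141 -0.0115 -0.0362]
```

View pics/t2.png

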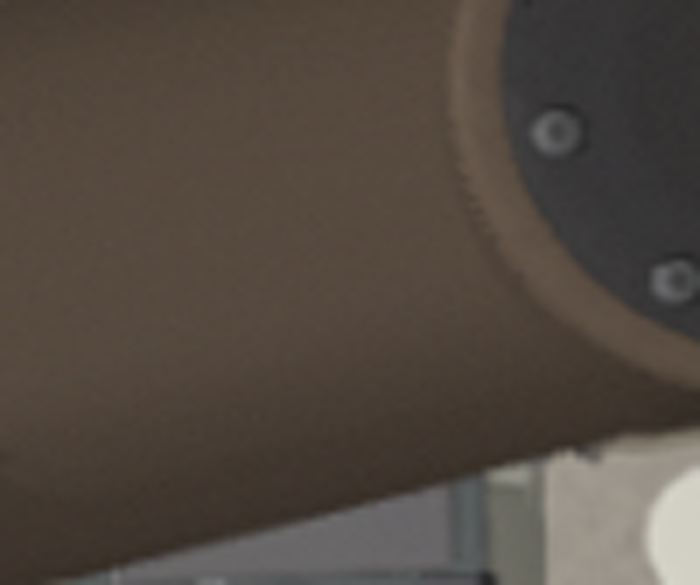

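```bash
python3 - <<'E'
from model import *
st=get_state();R=Rn.from_euler('xyz',st["ee_rot"]).as_matrix();t=st['eef_pos']
C=cam("scene");p,ds=grab_frame("scene");P=cloud(ds,C)
L=(P-t)@R
for v in range(150,184):
    row=[]
    for u_ in range(372,392,2):
        l=L[v,u_]*1e3; row.append("%4d,%3d,%4d|%3d"%(l[0],l[1],l[2],p[v,u_].mean()))
    print(v," ".join(row))
E
```

```text
150   23,  2,-100|116 -295,-15, 160|140   28, -5, -99| 54   33, -9,-101| 27   39,-13,-104| 27   39,-17,-102| 25   41,-21,-101| 22   40,-25, -98| 17   40,-29, -96| 15   39,-34, -93| 73
151   29,  3,-102|107 -291,-14, 161|145   28, -4, -97| 63   37, -8,-102| 28   40,-12,-102| 24   40,-16,-100| 23   40,-20, -98| 20   39,-24, -95| 17   39,-29, -93| 17   41,-33, -92| 69
152   32,  4,-102| 75 -279,-12, 155|116   29, -3, -95| 59   38, -7,-100| 28   41,-11,-100| 20   39,-15, -96| 18   35,-20, -91| 19   39,-24, -92| 18   39,-28, -90| 16   40,-32, -88| 55
153   34,  5,-101| 44   30,  1, -95| 73   33, -2, -95| 48   39, -6, -98| 25   36,-10, -93| 18   40,-14, -95| 19   40,-19, -92| 15   36,-23, -87| 16   39,-27, -87| 20   40,-31, -85| 71
154   39,  6,-102| 29   35,  2, -97| 46   34, -1, -94| 37   38, -5, -94| 27   40, -9, -94| 15   40,-14, -92| 15   38,-18, -88| 17   41,-22, -88| 30   37,-27, -82| 61 -267,-56, 177|120
155   41,  7,-101| 23   41,  3, -99| 34   34, -1, -91| 39   38, -5, -92| 32   39, -9, -91| 18   40,-13, -89| 15   37,-17, -84| 26   40,-21, -84| 74 -263,-49, 174|116 -263,-55, 177|
[... 4455 characters left out ...]
| 60   -3, 18,  15| 53   -2, 14,  16| 53    2,  9,  14| 67   11,  5,   8|107   11,  0,  11|100   10, -3,  14| 91   14, -8,  13| 86   17,-12,  13| 81
181  -29, 28,  37| 55   -2, 24,  14| 54    1, 19,  13| 53    2, 15,  15| 52    7, 10,  13| 58   12,  6,  11| 90   13,  1,  12| 86   13, -2,  15| 80   15, -7,  16|103   18,-11,  15|108
182  -26, 29,  37| 55    0, 25,  15| 50    2, 20,  16| 57    3, 15,  17| 56    8, 11,  15| 62   11,  7,  14| 76   12,  2,  17| 88   17, -1,  14|105   27, -5,   7|137   22,-10,  15|133
183  -20, 30,  35| 56    0, 26,  19| 51    6, 21,  15| 65    8, 16,  16| 68    9, 12,  17| 69   17,  8,  12| 78   15,  3,  16|123   31,  0,   4|139   29, -4,   8|147   35, -9,   6|148
```

The scene depth shows the shut fingers ending about 25-28 mm short of where "tip 11 mm ahead of the TCP" puts them. No contact is felt either. I'll trust the camera and the force, and go down in small steps with checks.

Emit:
play_rows(
  targets=[
    [0, 0, 0, 0, 0.0022, -0.005, 0],
    [0, 0, 0, 0, 0.0022, -0.005, 0],
    [0, 0, 0, 0, 0.0012, -0.003, 0],
    [0, 0, 0, 0, 0, 0, 0],
  ],
)

```text
t: 4.18
eef_pos: [0.4724, 0.2667, 0.1277]
ee_rot: [-2.728, -0.003, 0.092]
force: [0.3, -0.5, 0.2]
width: 0.0007
```

```bash
python3 f.py 5 -.002; python3 - <<'E'
from model import *
p,d=grab_frame("scene");cv2.imwrite("pics/s3.png",cv2.resize(p[130:220,340:450],None,fx=7,fy=6.5,interpolation=cv2.INTER_CUBIC))
E
```

```text
t 4.17 pos [0.4724 0.2667 0.1277] force [ 0.251  -0.5488  0.2462] turn [-0.0037  0.0022 -0.0007] shift [-0.0001 -0.0079  0.0173]
h mm -18.96  du 0.31 dy -0.86  Fn 0.45
```

View pics/s3.png

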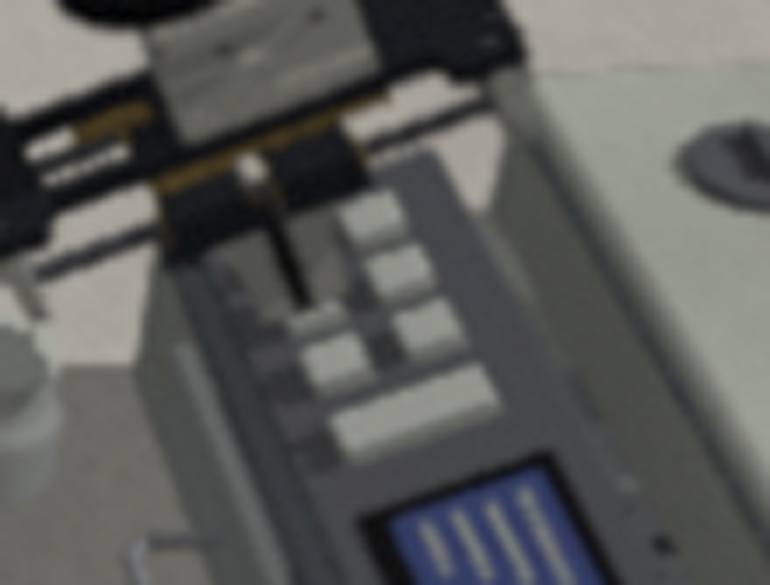

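The fingertip now lies over cap 5 at crop (308,303) and is still slightly above it. Going on in 2 mm steps.

Emit:
play_rows(
  targets=[
    [0, 0, 0, 0, 0.0009, -0.0019, 0],
    [0, 0, 0, 0, 0.0009, -0.0019, 0],
    [0, 0, 0, 0, 0, 0, 0],
  ],
)

```text
t: 4.6
eef_pos: [0.4726, 0.2685, 0.1242]
ee_rot: [-2.728, -0.003, 0.092]
force: [0.3, -0.5, 1.5]
width: 0.0004
```

```bash
python3 f.py 5 -.002
```

```text
t 4.60 pos [0.4726 0.2685 0.1242] force [ 0.3109 -0.477   1.5485] turn [-0.0038  0.0028 -0.0009] shift [-0.0004 -0.0097  0.0208]
h mm -22.88  du 0.55 dy -1.24  Fn 1.62
```

Emit:
play_rows(
  targets=[
    [0, 0, 0, -0.0005, 0.0004, -0.0009, 0],
    [0, 0, 0, 0, 0, 0, 0],
  ],
)

```text
t: 4.85
eef_pos: [0.4725, 0.2688, 0.1237]
ee_rot: [-2.728, -0.004, 0.092]
force: [-0.1, -1.1, 2.6]
width: 0.0001
```

```bash
python3 f.py 5 -.002
```

```text
t 4.85 pos [0.4725 0.2688 0.1237] force [-0.1444 -1.0948  2.6239] turn [-0.0039  0.004  -0.0008] shift [-0.0003 -0.0099  0.0213]
h mm -23.43  du 0.58 dy -1.23  Fn 2.84
```

Emit:
play_rows(
  targets=[
    [0, 0, 0, 0, 0.0004, -0.0009, 0],
    [0, 0, 0, 0, 0, 0, 0],
  ],
)

```text
t: 5.1
eef_pos: [0.4725, 0.2691, 0.123]
ee_rot: [-2.728, -0.004, 0.092]
force: [-0.2, -1.4, 2.3]
width: 0.0007
```

```bash
python3 f.py 5 -.002
```

```text
t 5.10 pos [0.4725 0.2691 0.123 ] force [-0.2373 -1.435   2.2517] turn [-0.0039  0.0041 -0.0009] shift [-0.0003 -0.0103  0.022 ]
h mm -24.25  du 0.57 dy -1.25  Fn 2.63
```

Contact is near h = -22.7, so the fingertips really stand about 12 mm behind the TCP. Pressing about 3 mm more.

Emit:
play_rows(
  targets=[
    [0, 0, 0, 0, 0.0007, -0.0016, 0],
    [0, 0, 0, 0, 0.0006, -0.0013, 0],
    [0, 0, 0, 0, 0, 0, 0],
  ],
)

```text
t: 5.48
eef_pos: [0.4724, 0.2703, 0.1202]
ee_rot: [-2.728, -0.004, 0.093]
force: [-1.2, -3.8, 5.1]
width: 0.0005
```

```bash
python3 f.py 5 -.002
```

```text
t 5.47 pos [0.4724 0.2703 0.1202] force [-1.1848 -3.7955  5.1262] turn [-0.0038  0.0041 -0.0012] shift [-0.0002 -0.0114  0.0248]
h mm -27.26  du 0.55 dy -1.26  Fn 6.16
```

```bash
sed -i 's/(.011+h)\*n/(-.0117+h)*n/' model.py; python3 f.py 1 0; python3 -c "
from model import *
print('n mm',n*1e3,'u',u)
for k in '516e': print(k,ktcp(k,0,.012))"
```

```text
t 5.47 pos [0.4724 0.2703 0.1202] force [-1.1848 -3.7955  5.1262] turn [-0.0038  0.0041 -0.0012] shift [-0.0379  0.0273  0.0183]
h mm -4.56  du -35.45 dy -35.26  Fn 6.16
n mm [  36.4219 -396.9419  917.1208] u [-0.0838  0.9133  0.3986]
5 [0.4717 0.2649 0.1359]
1 [0.435  0.2928 0.1495]
6 [0.5055 0.268  0.1359]
e [0.5419 0.287  0.1427]
```

Emit:
play_rows(
  targets=[
    [0, 0, 0, 0, -0.003, 0.006, 0],
    [0, 0, 0, 0.0005, -0.005, 0.012, 0],
    [0, 0, 0, 0, 0, 0, 0],
  ],
)

```text
t: 5.85
eef_pos: [0.4732, 0.2623, 0.1393]
ee_rot: [-2.728, -0.005, 0.092]
force: [0.2, 0.1, -0.3]
width: 0.0002
```

```bash
python3 - <<'E'
from model import *
go(ktcp('1',0,.004),Rk)
E
```

```text
t 5.85 pos [0.4732 0.2623 0.1393] force [ 0.1819  0.0512 -0.3011] turn [-0.0044  0.0044 -0.001 ] shift [-0.0385  0.0337  0.0028]
```

Emit:
play_rows(
  targets=[
    [-0.004, 0.004, 0, -0.019, 0.0145, 0.007, 0],
    [0, 0, 0, -0.019, 0.0145, 0.007, 0],
    [0, 0, 0, 0, 0.0045, -0.0105, 0],
    [0, 0, 0, 0, 0, 0, 0],
  ],
)

```text
t: 6.35
eef_pos: [0.4341, 0.2962, 0.142]
ee_rot: [-2.731, 0.001, 0.091]
force: [0.0, -0.2, -1.1]
width: 0.0002
```

```bash
python3 f.py 1 0;python3 - <<'E'
from model import *
p,d=grab_frame("scene");cv2.imwrite("pics/s4.png",cv2.resize(p[130:220,340:450],None,fx=7,fy=6.5,interpolation=cv2.INTER_CUBIC))
E
```

```text
t 6.35 pos [0.4341 0.2962 0.142 ] force [ 0.0076 -0.1767 -1.1436] turn [-0.0004 -0.0008  0.0004] shift [ 0.0004  0.0015 -0.0035]
h mm 3.74  du 0.09 dy 0.52  Fn -0.98
```

View pics/s4.png

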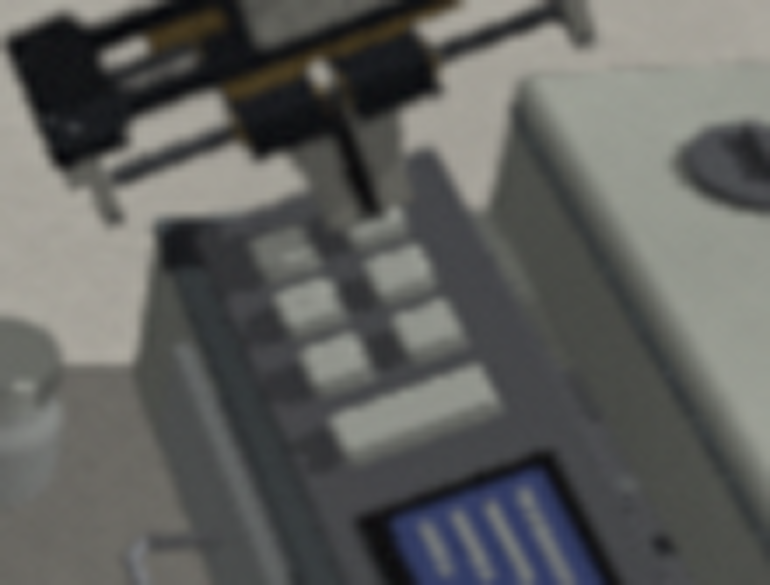

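The fingers are over the upper-left cap (key 1), with 4, 5, 2, 6, 3 and enter all clear. Pressing.

Emit:
play_rows(
  targets=[
    [0, 0, 0, 0, 0.0011, -0.0024, 0],
    [0, 0, 0, 0, 0.0011, -0.0024, 0],
    [0, 0, 0, 0, 0, 0, 0],
  ],
)

```text
t: 6.78
eef_pos: [0.4353, 0.2978, 0.137]
ee_rot: [-2.731, 0.001, 0.09]
force: [-2.0, -1.4, 4.1]
width: 0.0006
```

```bash
python3 f.py 1 0
```

```text
t 6.78 pos [0.4353 0.2978 0.137 ] force [-2.0124 -1.3664  4.0508] turn [-0.0002 -0.0012  0.0019] shift [-0.0008 -0.0002  0.0015]
h mm -1.45  du -0.50 dy -0.83  Fn 4.18
```

Emit:
play_rows(
  targets=[
    [0, 0, 0, 0, 0.0007, -0.0017, 0],
    [0, 0, 0, 0, 0, 0, 0],
  ],
)

```text
t: 7.02
eef_pos: [0.4354, 0.2985, 0.1355]
ee_rot: [-2.731, 0.001, 0.09]
force: [-2.3, -1.6, 5.0]
width: 0.0
```

```bash
python3 f.py 1 0
```

```text
t 7.03 pos [0.4354 0.2985 0.1355] force [-2.3401 -1.5994  4.9615] turn [-0.0003 -0.0012  0.0018] shift [-0.0009 -0.0008  0.003 ]
h mm -3.02  du -0.49 dy -0.92  Fn 5.10
```

Emit:
play_rows(
  targets=[
    [0, 0, 0, 0, 0.0004, -0.001, 0],
    [0, 0, 0, 0, 0, 0, 0],
  ],
)

```text
t: 7.28
eef_pos: [0.4353, 0.2988, 0.1348]
ee_rot: [-2.731, 0.001, 0.09]
force: [-1.5, -1.1, 4.4]
width: 0.0003
```

```bash
python3 f.py 1 0
```

```text
t 7.28 pos [0.4353 0.2988 0.1348] force [-1.5295 -1.1353  4.4409] turn [-0.0004 -0.0009  0.0016] shift [-0.0008 -0.0011  0.0037]
h mm -3.82  du -0.50 dy -0.92  Fn 4.47
```

Emit:
play_rows(
  targets=[
    [0, 0, 0, 0, 0.0004, -0.001, 0],
    [0, 0, 0, 0, 0, 0, 0],
  ],
)

```text
t: 7.52
eef_pos: [0.4353, 0.2991, 0.1341]
ee_rot: [-2.731, 0.001, 0.09]
force: [-2.2, -2.5, 5.6]
width: 0.0006
```

```bash
python3 f.py 1 0
```

```text
t 7.53 pos [0.4353 0.2991 0.1341] force [-2.1671 -2.4571  5.6485] turn [-0.0004 -0.0007  0.0013] shift [-0.0008 -0.0015  0.0044]
h mm -4.62  du -0.49 dy -0.94  Fn 6.08
```

Emit:
play_rows(
  targets=[
    [0, 0, 0, 0, -0.0025, 0.006, 0],
    [0, 0, 0, 0, -0.005, 0.012, 0],
    [0, 0, 0, 0.023, -0.008, -0.0045, 0],
    [0, 0, 0, 0.023, -0.008, -0.0045, 0],
    [0, 0, 0, 0.023, -0.008, -0.0045, 0],
    [0, 0, 0, 0, 0, 0, 0],
  ],
)

```text
t: 8.28
eef_pos: [0.5075, 0.2656, 0.1421]
ee_rot: [-2.731, -0.003, 0.09]
force: [0.3, 0.1, 0.3]
width: 0.0008
```

```bash
python3 f.py 6 0;python3 - <<'E'
from model import *
p,d=grab_frame("scene");cv2.imwrite("pics/s5.png",cv2.resize(p[130:220,340:450],None,fx=7,fy=6.5,interpolation=cv2.INTER_CUBIC))
E
```

```text
t 8.28 pos [0.5075 0.2656 0.1421] force [0.3012 0.0838 0.2921] turn [-0.0011  0.0031  0.0012] shift [-0.0024  0.0072 -0.0172]
h mm 18.68  du 0.10 dy -1.77  Fn 0.25
```

View pics/s5.png

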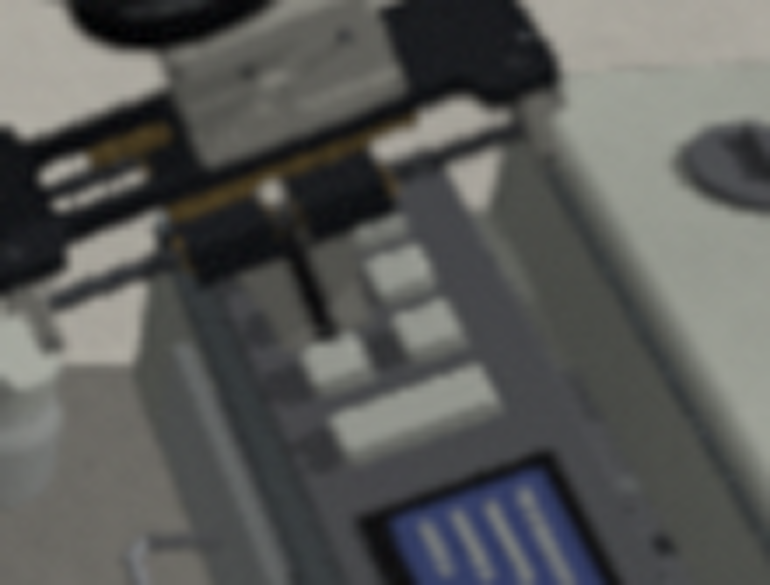

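The tip is above the lower-row cap next to enter, with 19 mm to go. That is key 6. Descending to h ≈ 0.

Emit:
play_rows(
  targets=[
    [0, 0, 0, -0.0015, 0.0032, -0.0075, 0],
    [0, 0, 0, -0.001, 0.0032, -0.0075, 0],
    [0, 0, 0, 0, 0.001, -0.002, 0],
    [0, 0, 0, 0, 0, 0, 0],
  ],
)

```text
t: 8.82
eef_pos: [0.5028, 0.2739, 0.1252]
ee_rot: [-2.731, -0.004, 0.092]
force: [1.2, -2.0, 1.8]
width: 0.0006
```

```bash
python3 f.py 6 0
```

```text
t 8.82 pos [0.5028 0.2739 0.1252] force [ 1.1645 -1.9842  1.8174] turn [-0.0014  0.0042 -0.0006] shift [ 0.0023 -0.0011 -0.0003]
h mm -0.25  du 1.34 dy 2.16  Fn 2.50
```

Emit:
play_rows(
  targets=[
    [0, 0, 0, 0, 0.0007, -0.0017, 0],
    [0, 0, 0, 0, 0.0007, -0.0017, 0],
    [0, 0, 0, 0, 0.0004, -0.0008, 0],
    [0, 0, 0, 0, 0, 0, 0],
  ],
)

```text
t: 9.32
eef_pos: [0.5027, 0.2754, 0.1218]
ee_rot: [-2.731, -0.005, 0.093]
force: [-1.5, -2.6, 4.7]
width: 0.0007
```

```bash
python3 f.py 6 0
```

```text
t 9.32 pos [0.5027 0.2754 0.1218] force [-1.5013 -2.6061  4.7309] turn [-0.0013  0.0048 -0.0013] shift [ 0.0024 -0.0026  0.0031]
h mm -3.99  du 1.36 dy 2.10  Fn 5.32
```

Emit:
play_rows(
  targets=[
    [0, 0, 0, 0, 0.0004, -0.0009, 0],
    [0, 0, 0, 0, 0, 0, 0],
  ],
)

```text
t: 9.57
eef_pos: [0.5027, 0.2757, 0.1211]
ee_rot: [-2.731, -0.005, 0.093]
force: [-1.1, -3.8, 4.5]
width: 0.0003
```

```bash
python3 f.py 6 0
```

```text
t 9.57 pos [0.5027 0.2757 0.1211] force [-1.1033 -3.8316  4.4603] turn [-0.0013  0.0049 -0.0014] shift [ 0.0024 -0.0029  0.0038]
h mm -4.78  du 1.36 dy 2.10  Fn 5.57
```

Emit:
play_rows(
  targets=[
    [0, 0, 0, 0, -0.0025, 0.006, 0],
    [0, 0, 0, 0, -0.0055, 0.013, 0],
    [0, 0.004, 0, 0.019, 0.009, 0.0035, 0],
    [0, 0, 0, 0.02, 0.009, 0.0035, 0],
    [0, 0, 0, 0, 0, 0, 0],
  ],
)

```text
t: 10.2
eef_pos: [0.5431, 0.2863, 0.1506]
ee_rot: [-2.728, -0.002, 0.092]
force: [-1.1, -0.0, 0.2]
width: 0.0002
```

```bash
python3 f.py e 0
```

```text
t 10.20 pos [0.5431 0.2863 0.1506] force [-1.0951 -0.0261  0.2063] turn [-0.0035  0.0022 -0.0006] shift [-0.0016  0.0055 -0.0189]
h mm 19.55  du 2.38 dy -1.08  Fn 0.16
```

Emit:
play_rows(
  targets=[
    [0, 0, 0, 0, 0.0025, -0.009, 0],
    [0, 0, 0, 0, 0.003, -0.0085, 0],
    [0, 0, 0, 0, 0, 0, 0],
  ],
)

```text
t: 10.58
eef_pos: [0.542, 0.2917, 0.1321]
ee_rot: [-2.728, -0.002, 0.092]
force: [0.5, -1.1, 1.4]
width: 0.0004
```

```bash
python3 f.py e 0;python3 - <<'E'
from model import *
p,d=grab_frame("scene");cv2.imwrite("pics/s6.png",cv2.resize(p[130:220,340:450],None,fx=7,fy=6.5,interpolation=cv2.INTER_CUBIC))
E
```

```text
t 10.57 pos [0.542  0.2917 0.1321] force [ 0.5313 -1.0863  1.4283] turn [-0.0039  0.0018 -0.0003] shift [-0.0005  0.     -0.0004]
h mm 0.43  du 0.10 dy -0.52  Fn 1.76
```

View pics/s6.png

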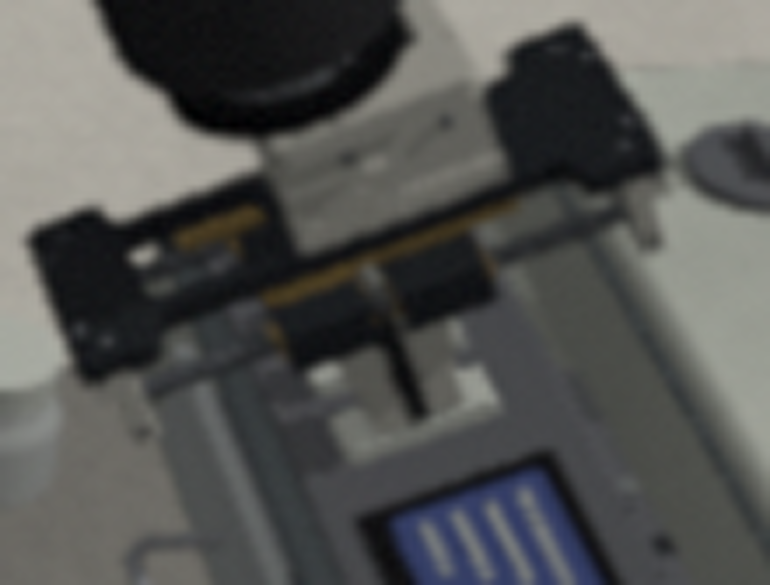

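The fingers rest on the enter cap, clear of the display and of keys 3 and 6. Pressing about 5 mm.

Emit:
play_rows(
  targets=[
    [0, 0, 0, 0, 0.0008, -0.0018, 0],
    [0, 0, 0, 0, 0.0008, -0.0018, 0],
    [0, 0, 0, 0, 0.0006, -0.0013, 0],
    [0, 0, 0, 0, 0, 0, 0],
  ],
)

```text
t: 11.12
eef_pos: [0.542, 0.2934, 0.1285]
ee_rot: [-2.728, -0.003, 0.093]
force: [-1.6, -1.6, 3.8]
width: 0.0007
```

```bash
python3 f.py e 0
```

```text
t 11.12 pos [0.542  0.2934 0.1285] force [-1.6072 -1.5513  3.7655] turn [-0.0037  0.0029 -0.0011] shift [-0.0005 -0.0016  0.0032]
h mm -3.55  du 0.17 dy -0.66  Fn 4.01
```

Emit:
play_rows(
  targets=[
    [0, 0, 0, 0, 0.0005, -0.0012, 0],
    [0, 0, 0, 0, 0, 0, 0],
  ],
)

```text
t: 11.38
eef_pos: [0.542, 0.2937, 0.1277]
ee_rot: [-2.728, -0.003, 0.093]
force: [-1.2, -1.4, 5.6]
width: 0.0003
```

```bash
python3 f.py e 0
```

```text
t 11.38 pos [0.542  0.2937 0.1277] force [-1.1745 -1.4423  5.6335] turn [-0.0038  0.0031 -0.0012] shift [-0.0005 -0.002   0.004 ]
h mm -4.47  du 0.15 dy -0.69  Fn 5.70
```

Emit:
play_rows(
  targets=[
    [0, 0, 0, 0, -0.0025, 0.006, 0],
    [0, 0, 0, 0, -0.0085, 0.02, 0],
    [-0.08, 0, 0, 0, -0.02, 0.05, 0],
    [-0.08, 0.005, -0.08, 0, -0.03, 0.06, 0.3],
    [-0.08, 0.005, -0.08, 0, -0.04, 0.04, 0.6],
  ],
)

```text
t: 12.0
eef_pos: [0.5398, 0.1915, 0.3005]
ee_rot: [-2.976, 0.024, -0.078]
force: [1.1, 0.0, 0.3]
width: 0.0153
```

```bash
python3 - <<'E'
from model import *
st=get_state();print(st['q'],st['ee_rot'],st['force'])
p,d=grab_frame("scene");cv2.imwrite("pics/s7.png",p)
P=np.load("pics/topP.npy")
for nm,(a0,a1,b0,b1),z0,z1 in [("cup",(250,300,325,380),.05,.15),("rack",(100,165,260,360),.05,.12),("dish",(130,180,362,412),.04,.07),("bottle",(135,175,190,222),.05,.14),("jar",(268,300,188,222),.04,.08)]:
    q=P[a0:a1,b0:b1].reshape(-1,3);q=q[(q[:,2]>z0)&(q[:,2]<z1)];print(nm,np.percentile(q,[1,99],axis=0).ravel())
yh=-1.614
Rh=Rn.from_euler('xyz',[np.pi,0,yh]).as_matrix()
go([.5695,-.260,.12],Rh,st)
E
```

```text
[ 0.5754  0.1242 -0.0555 -0.1507 -1.312   0.948 ] [-2.9763  0.0243 -0.0782] [1.1388 0.0259 0.2684]
cup [ 0.4102 -0.1788  0.0507  0.4753 -0.1154  0.1427]
rack [ 0.7194 -0.1645  0.0533  0.8276  0.0362  0.1   ]
dish [ 0.6719 -0.2832  0.0417  0.7599 -0.1968  0.0594]
bottle [0.6674 0.152  0.0522 0.7193 0.2061 0.1273]
jar [0.3908 0.1427 0.0404 0.4374 0.1887 0.0683]
t 12.00 pos [0.5398 0.1915 0.3005] force [1.1388 0.0259 0.2684] turn [-0.1411  0.119  -1.5299] shift [ 0.0297 -0.4515 -0.1805]
```

View pics/s7.png

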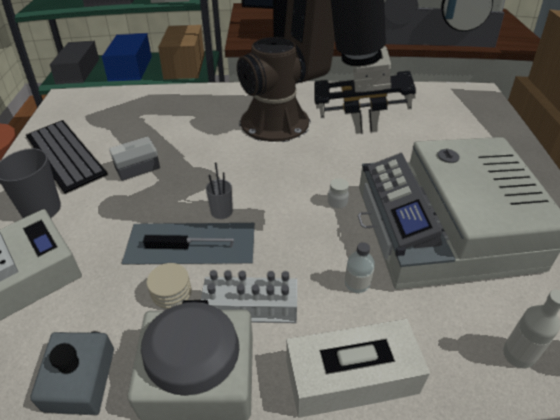

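Emit:
play_rows(
  targets=[
    [-0.0157, 0.0132, -0.17, 0.003, -0.05, 0, 0.65],
    [-0.0157, 0.0132, -0.17, 0.003, -0.05, 0, 0.65],
    [-0.0157, 0.0132, -0.17, 0.003, -0.05, 0, 0.65],
    [-0.0157, 0.0132, -0.17, 0.003, -0.05, 0, 0.65],
    [-0.0157, 0.0132, -0.17, 0.003, -0.05, 0, 0.65],
    [-0.0157, 0.0132, -0.17, 0.003, -0.05, 0, 0.65],
    [-0.0157, 0.0132, -0.17, 0.003, -0.05, 0, 0.65],
    [-0.0157, 0.0132, -0.17, 0.003, -0.05, 0, 0.65],
    [-0.0157, 0.0132, -0.17, 0.003, -0.05, 0, 0.65],
    [0, 0, 0, 0, 0, -0.04, 0.65],
    [0, 0, 0, 0, 0, -0.04, 0.65],
    [0, 0, 0, 0, 0, 0, 0.65],
  ],
)

```text
t: 13.55
eef_pos: [0.5668, -0.2726, 0.2217]
ee_rot: [3.14, -0.007, -1.666]
force: [1.1, 0.6, 0.5]
width: 0.0566
```

```bash
cat > k.py <<'E'
from model import *
def R(y): return Rn.from_euler('xyz',[np.pi,0,y]).as_matrix()
E
python3 - <<'E'
from k import *
st=get_state();go([.5695,-.258,.10],R(-1.614),st);print(st['q'])
p,d=grab_frame("wrist");cv2.imwrite("pics/w8.png",p);np.save("pics/w8.npy",d);C=cam("wrist",st)
P=cloud(d,C);np.save("pics/w8P.npy",P)
E
```

```text
t 13.55 pos [ 0.5668 -0.2726  0.2217] force [1.0629 0.5747 0.4722] turn [ 0.0073 -0.0025  0.052 ] shift [ 0.0027  0.0146 -0.1217]
[-0.1335  0.2792 -0.09    0.0081 -1.2033  0.0354]
```

View pics/w8.png

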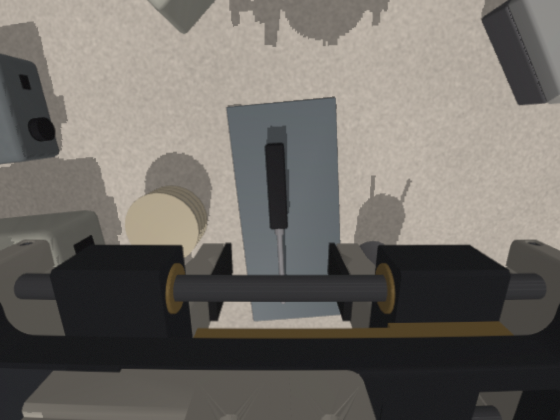

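```bash
python3 - <<'E'
from k import *
st=get_state();C=cam("wrist",st);P=np.load("pics/w8P.npy");p=cv2.imread("pics/w8.png")
hx=np.array([.043,.999,0]);o=np.array([.5685,-.2725,.004])
for nm,q in [("rear",o-.055*hx+[0,0,.03]),("front",o+.055*hx+[0,0,.03]),("tip",o+.165*hx+[0,0,.026]),("matc",[.557,-.247,.004]),("TCPfoot",[*st['eef_pos'][:2],.034])]: print(nm,q,proj(q,C))
g=p.mean(2);m=np.zeros(g.shape,bool);m[135:240,255:300]=g[135:240,255:300]<40
q=P[m];print("depth handle: z",np.percentile(q[:,2],[5,50,95]),"y",np.percentile(q[:,1],[1,99]),"x",np.percentile(q[:,0],[1,99]))
q=q[q[:,2]>.029];print(np.percentile(q,[1,50,99],axis=0),np.polyfit(q[:,1],q[:,0],1))
m=np.zeros(g.shape,bool);m[105:140,240:320]=True;print("mat z",np.median(P[m][:,2]));print("table z",np.median(P[60:90,280:330,2]))
mr=np.zeros(g.shape,bool);mr[232:245,272:290]=True;r=P[mr];r=r[(r[:,2]>.02)];print("rod",len(r),r.mean(0) if len(r) else '')
E
```

```text
rear [ 0.5661 -0.3274  0.034 ] [[278.2347 145.1351]]
front [ 0.5709 -0.2176  0.034 ] [[282.5981 230.5332]]
tip [ 0.5756 -0.1077  0.03  ] [[286.2505 301.6674]]
matc [0.557, -0.247, 0.004] [[290.4545 202.3114]]
TCPfoot [np.float64(0.5680523980684065), np.float64(-0.2730406846731885), 0.034] [[280.8176 189.0801]]
depth handle: z [0.0315 0.0328 0.0341] y [-0.329  -0.2234] x [0.5594 0.583 ]
[[ 0.5594 -0.3288  0.0305]
 [ 0.5712 -0.2791  0.0328]
 [ 0.583  -0.2234  0.0346]] [0.0422 0.5829]
mat z 0.0031488589060746468
table z -0.0009179599175919291
rod 75 [ 0.5748 -0.2078  0.0316]
```

Emit:
play_rows(
  targets=[
    [0.007, -0.0025, 0.052, 0.003, 0.009, -0.06, 0.65],
    [0, 0, 0, 0.002, 0.008, -0.06, 0.65],
    [0, 0, 0, 0, 0, -0.04, 0.65],
    [0, 0, 0, 0, 0, 0, 0.65],
  ],
)

```text
t: 14.1
eef_pos: [0.5804, -0.2562, 0.0709]
ee_rot: [-3.122, -0.005, -1.608]
force: [1.3, 0.6, 0.7]
width: 0.057
```

```bash
python3 - <<'E'
from k import *
st=get_state();go([.572,-.255,-.005],R(-1.613),st)
C=cam("scene");p,d=grab_frame("scene");cv2.imwrite("pics/s9.png",cv2.resize(p[180:290,110:270],None,fx=5,fy=5,interpolation=cv2.INTER_CUBIC))
P=cloud(d,C);L=(P-st['eef_pos'])@Rn.from_euler('xyz',st['ee_rot']).as_matrix()
m=(abs(L[...,0])<.03)&(abs(L[...,1])<.06)&(L[...,2]<.0)&(L[...,2]>-.055)
q=L[m];print(len(q),np.percentile(q[:,2],[90,97,99,100]));np.set_printoptions(precision=3,suppress=True)
for side in (-1,1):
    s=q[(q[:,1]*side>0)];print(side,len(s),np.percentile(s,[2,98],axis=0))
E
```

```text
t 14.10 pos [ 0.5804 -0.2562  0.0709] force [1.2886 0.5923 0.707 ] turn [ 0.0056  0.019  -0.0051] shift [-0.0084  0.0012 -0.0759]
66 [-0.0183 -0.0164 -0.0147 -0.0132]
-1 62 [[-0.011 -0.05  -0.035]
 [ 0.01  -0.037 -0.016]]
1 4 [[-0.007  0.025 -0.054]
 [-0.003  0.027 -0.049]]
```

View pics/s9.png

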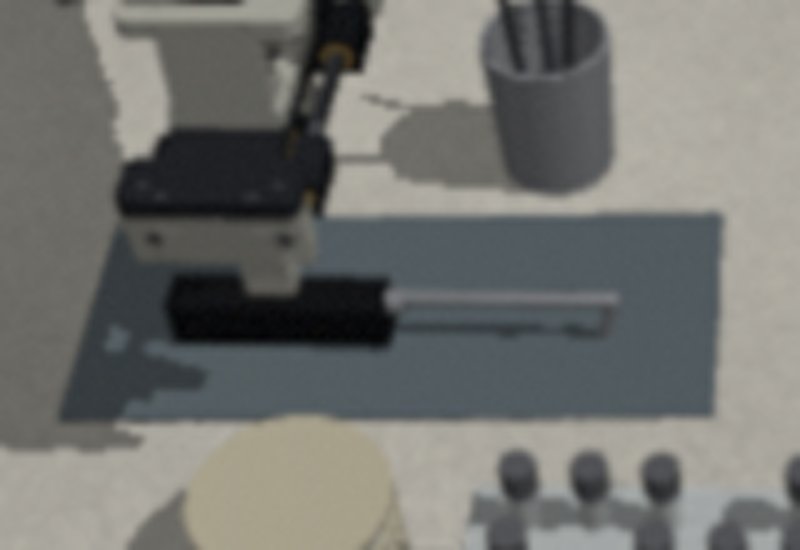

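Emit:
play_rows(
  targets=[
    [0.0055, 0.019, -0.005, -0.0085, 0.001, 0, 0.65],
    [0, 0, 0, 0, 0, -0.02, 0.65],
    [0, 0, 0, 0, 0, 0, 0.65],
  ],
)

```text
t: 14.52
eef_pos: [0.5779, -0.2566, 0.0616]
ee_rot: [-3.128, -0.003, -1.612]
force: [-1.1, 0.1, 0.1]
width: 0.0566
```

```bash
python3 - <<'E'
from k import *
st=get_state();go([.572,-.255,-.004],R(-1.613),st);print(st['q'])
E
```

```text
t 14.53 pos [ 0.5779 -0.2566  0.0616] force [-1.0952  0.1449  0.1297] turn [ 0.0032  0.0131 -0.0012] shift [-0.0059  0.0016 -0.0656]
[-0.1085  0.4144 -0.2857  0.0023 -0.8573  0.0661]
```

Emit:
play_rows(
  targets=[
    [0.003, 0.013, 0, -0.006, 0.0015, -0.01, 0.65],
    [0, 0, 0, 0, 0, -0.015, 0.65],
    [0, 0, 0, 0, 0, 0, 0.65],
  ],
)

```text
t: 14.9
eef_pos: [0.5731, -0.2554, 0.0387]
ee_rot: [-3.138, -0.001, -1.612]
force: [-0.0, 0.0, 0.6]
width: 0.0567
```

```bash
python3 - <<'E'
from k import *
st=get_state();go([.572,-.255,-.004],R(-1.613),st)
E
```

```text
t 14.90 pos [ 0.5731 -0.2554  0.0387] force [-0.0065  0.0318  0.5576] turn [ 0.0008  0.0036 -0.0014] shift [-0.0011  0.0004 -0.0427]
```

Emit:
play_rows(
  targets=[
    [0.001, 0.0035, 0, -0.001, 0, -0.016, 0.65],
    [0, 0, 0, 0, 0, -0.016, 0.65],
    [0, 0, 0, 0, 0, -0.008, 0.65],
    [0, 0, 0, 0, 0, 0, 0.65],
  ],
)

```text
t: 15.4
eef_pos: [0.5716, -0.2554, -0.0047]
ee_rot: [3.14, 0.0, -1.612]
force: [-0.9, -0.1, -0.8]
width: 0.0568
```

```bash
python3 - <<'E'
from k import *
st=get_state();go([.572,-.255,-.004],R(-1.613),st)
C=cam("scene");p,d=grab_frame("scene");cv2.imwrite("pics/s10.png",cv2.resize(p[180:290,110:270],None,fx=5,fy=5,interpolation=cv2.INTER_CUBIC))
E
```

```text
t 15.40 pos [ 0.5716 -0.2554 -0.0047] force [-0.8574 -0.1225 -0.8032] turn [-0.0003 -0.0017 -0.0015] shift [0.0004 0.0004 0.0007]
```

View pics/s10.png

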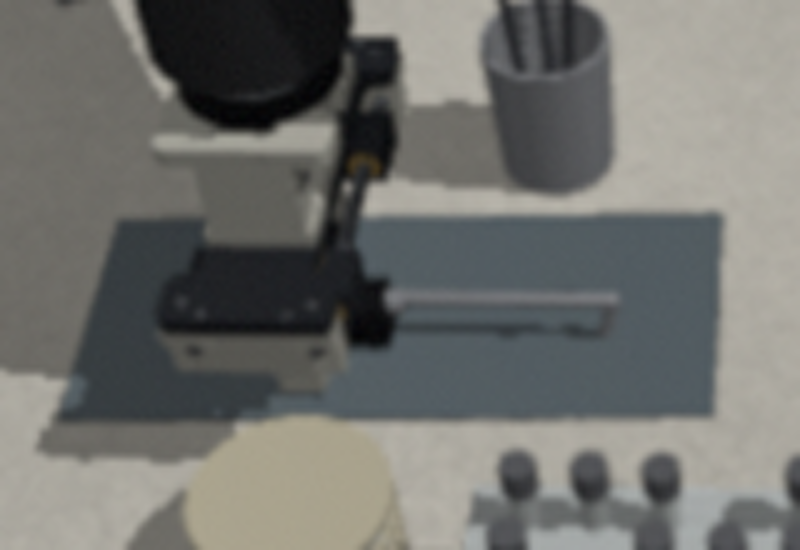

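The fingers straddle the handle, clear of the cup and the dishes. Closing.

Emit:
play_rows(
  targets=[
    [0, 0, 0, 0, 0, 0, 0.4],
    [0, 0, 0, 0, 0, 0, 0.25],
    [0, 0, 0, 0, 0, 0, 0.1],
    [0, 0, 0, 0, 0, 0, 0.1],
    [0, 0, 0, 0, 0, 0, 0.1],
  ],
  grip_force=30,
)

```text
t: 16.08
eef_pos: [0.5727, -0.2556, -0.0028]
ee_rot: [-3.14, -0.0, -1.611]
force: [0.5, -0.8, -1.3]
width: 0.0241
```

Emit:
play_rows(
  targets=[
    [0, 0, 0, 0, 0, 0.01, 0.1],
    [0, 0, 0, 0, 0, 0.03, 0.1],
    [0, 0, 0, 0, 0, 0.05, 0.1],
    [0, 0, 0, 0, 0, 0.05, 0.1],
    [0, 0, 0, 0, 0, 0.02, 0.1],
    [0, 0, 0, 0, 0, 0, 0.1],
  ],
)

```text
t: 16.82
eef_pos: [0.571, -0.2554, 0.1645]
ee_rot: [-3.141, -0.0, -1.611]
force: [-0.4, 0.7, -1.2]
width: 0.0239
```

```bash
python3 - <<'E'
from k import *
st=get_state();print(st['eef_pos'],st['ee_rot'],st['width'],st['force'])
R_=Rn.from_euler('xyz',st['ee_rot']).as_matrix()
C=cam("scene");p,d=grab_frame("scene");cv2.imwrite("pics/s11.png",cv2.resize(p[130:290,110:300],None,fx=4,fy=3.6,interpolation=cv2.INTER_CUBIC))
P=cloud(d,C)
p,d=grab_frame("top");cv2.imwrite("pics/t11.png",p[150:330,200:460]);P2=cloud(d,cam("top"));np.savez("pics/c11.npz",P=P,P2=P2)
L=(P-st['eef_pos'])@R_
m=(abs(L[...,1])<.02)&(L[...,0]<-.03)&(L[...,0]>-.2)&(L[...,2]>-.06)&(L[...,2]<.03)
q=L[m];print(len(q))
for v,u_ in np.argwhere(m)[::3]: print(v,u_,L[v,u_],P[v,u_])
E
```

```text
[ 0.571  -0.2554  0.1645] [-3.1411 -0.0002 -1.6115] 0.023938012793706283 [-0.4028  0.7371 -1.2361]
256
182 174 [-0.0309  0.006  -0.0383] [ 0.5662 -0.2244  0.2028]
183 174 [-0.0312  0.0036 -0.0375] [ 0.5687 -0.2241  0.2019]
184 173 [-0.0305 -0.0024 -0.0396] [ 0.5747 -0.2251  0.204 ]
184 176 [-0.0364 -0.     -0.0376] [ 0.5725 -0.2191  0.2021]
185 174 [-0.0329 -0.0043 -0.0383] [ 0.5766 -0.2228  0.2028]
185 177 [-0.0391 -0.003  -0.0373] [ 0.5756 -0.2165  0.2017]
185 180 [-0.0462 -0.0045 -0.0386] [ 0.5773 -0.2094  0.203 ]
185 183 [-0.0524 -0.0029 -0.0373] [ 0.576  -0.2032  0.2018]
185 186 [-0.0588 -0.002  -0.0366] [ 0.5754 -0.1968  0.201 ]
185 189 [-0.066  -0.004  -0.0383] [ 0.5777 -0.1896  0.2028]
185 192 [-0.0724 -0.0033 -0.0377] [ 0.5772 -0.1832  0.2022]
185 195 [-0.0783 -0.0005 -0.0355] [ 0.5747 -0.1772  0.2   ]
185 198 [-0.0853 -0.0019 -0.0367] [ 0.5763 -0.1703  0.2011]
185 201 [-0.0923 -0.0036 -0.0381] [ 0.5783 -0.1633  0.2026]
185 204 [-0.0984 -0.0014 -0.0364] [ 0.5765 -0.1571  0.2009]
185 207 [-0.1049 -0.001  -0.0361] [ 0.5763 -0.1506  0.2006]
185 210 [-0.1121 -0.0036 -0.0383] [ 0
[... 3462 characters left out ...]
.0012 -0.0137] [ 0.5713 -0.2186  0.1781]
192 226 [-0.1458 -0.0059 -0.0207] [ 0.5829 -0.11    0.1851]
193 175 [-0.035  -0.0152 -0.0248] [ 0.5877 -0.2211  0.1892]
193 178 [-0.036   0.0024 -0.0097] [ 0.5701 -0.2194  0.1742]
193 225 [-0.1436 -0.007  -0.0186] [ 0.5838 -0.1123  0.1831]
194 175 [-0.0342 -0.0144 -0.0211] [ 0.5868 -0.2218  0.1856]
194 223 [-0.1383 -0.0039 -0.0131] [ 0.5806 -0.1174  0.1775]
195 174 [-0.0307 -0.0119 -0.0161] [ 0.5842 -0.2252  0.1805]
195 177 [-0.0359 -0.0072 -0.0121] [ 0.5797 -0.2198  0.1765]
196 174 [-0.0311 -0.0145 -0.0155] [ 0.5868 -0.2249  0.1799]
196 177 [-0.0372 -0.0124 -0.0137] [ 0.585  -0.2188  0.1781]
197 176 [-0.0347 -0.0132 -0.0114] [ 0.5857 -0.2213  0.1759]
```

View pics/s11.png

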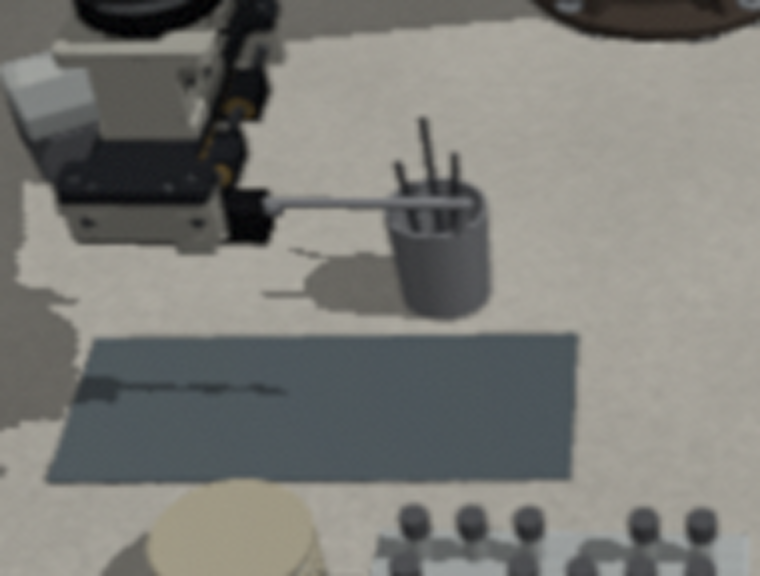

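View pics/t11.png

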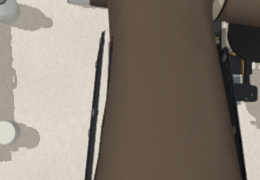

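The hook is held level: rod top at z 0.2015, prong about 143 mm ahead of the TCP, underside about 7 mm above the TCP. Carrying it to above the loop.

Emit:
play_rows(
  targets=[
    [0, 0, 0.02, -0.002, 0.03, 0, 0.1],
    [0, 0, 0.02, -0.002, 0.045, 0, 0.1],
    [0, 0, 0.02, -0.002, 0.05, 0, 0.1],
    [0, 0, 0.02, -0.002, 0.05, 0, 0.1],
    [0, 0, 0.02, -0.002, 0.05, 0, 0.1],
    [0, 0, 0.02, -0.002, 0.045, 0, 0.1],
    [0, 0, 0.012, 0, 0.03, 0, 0.1],
    [0, 0, 0, 0, 0, 0, 0.1],
    [0, 0, 0, 0, 0, 0, 0.1],
  ],
)

```text
t: 18.05
eef_pos: [0.5478, 0.0522, 0.1459]
ee_rot: [3.113, -0.002, -1.478]
force: [-0.2, -0.8, -2.0]
width: 0.0235
```

```bash
python3 - <<'E'
from k import *
st=get_state();go([.5594,.0801,.1],R(-1.479),st);print(st['width'])
E
```

```text
t 18.05 pos [0.5478 0.0522 0.1459] force [-0.2477 -0.78   -1.9888] turn [ 0.0049 -0.0283 -0.0007] shift [ 0.0116  0.0279 -0.0459]
0.0234601285454678
```

Emit:
play_rows(
  targets=[
    [0.005, -0.028, 0, 0.0115, 0.02, 0, 0.1],
    [0, 0, 0, 0, 0.008, -0.02, 0.1],
    [0, 0, 0, 0, 0, -0.02, 0.1],
    [0, 0, 0, 0, 0, 0, 0.1],
  ],
)

```text
t: 18.55
eef_pos: [0.5609, 0.08, 0.1038]
ee_rot: [-3.139, 0.0, -1.483]
force: [0.2, 0.0, -2.2]
width: 0.0237
```

```bash
python3 - <<'E'
from k import *
st=get_state();go([.5594,.0801,.041],R(-1.479),st);print(st['width'])
C=cam("scene");p,d=grab_frame("scene");cv2.imwrite("pics/s12.png",cv2.resize(p[130:290,270:470],None,fx=4,fy=3.75,interpolation=cv2.INTER_CUBIC))
P=cloud(d,C);L=(P-S)@np.c_[ex,ey,ez]
m=(abs(L[...,1])<.015)&(L[...,0]<-.0)&(L[...,0]>-.15)&(L[...,2]>.095)&(L[...,2]<.16)
q=L[m];print(len(q),q[np.argsort(-q[:,0])][:25])
p,d=grab_frame("top");cv2.imwrite("pics/t12.png",cv2.resize(p[150:300,110:300],None,fx=4,fy=3.75,interpolation=cv2.INTER_CUBIC))
E
```

```text
t 18.55 pos [0.5609 0.08   0.1038] force [ 0.161   0.0389 -2.193 ] turn [-0.0003  0.0023  0.0039] shift [-0.0015  0.0001 -0.0628]
0.02372654737374328
138 [[-0.0001  0.0109  0.0981]
 [-0.0002  0.001   0.0972]
 [-0.0007 -0.0097  0.0972]
 [-0.0017 -0.0037  0.0984]
 [-0.0019 -0.0137  0.0978]
 [-0.0196 -0.004   0.1384]
 [-0.0199 -0.0028  0.125 ]
 [-0.0208 -0.0059  0.1433]
 [-0.0208 -0.0082  0.1391]
 [-0.0213 -0.0031  0.1348]
 [-0.0215 -0.0058  0.131 ]
 [-0.0221 -0.0062  0.1344]
 [-0.0223 -0.0035  0.1414]
 [-0.0224 -0.0049  0.1396]
 [-0.0226 -0.0012  0.1302]
 [-0.0227 -0.0057  0.1216]
 [-0.0232 -0.006   0.125 ]
 [-0.0236 -0.006   0.1282]
 [-0.0237 -0.0042  0.114 ]
 [-0.024  -0.0059  0.1313]
 [-0.0241 -0.0017  0.14  ]
 [-0.0241 -0.0039  0.1358]
 [-0.0252 -0.0058  0.1406]
 [-0.0254 -0.0022  0.1313]
 [-0.0256 -0.0068  0.1229]]
```

View pics/s12.png

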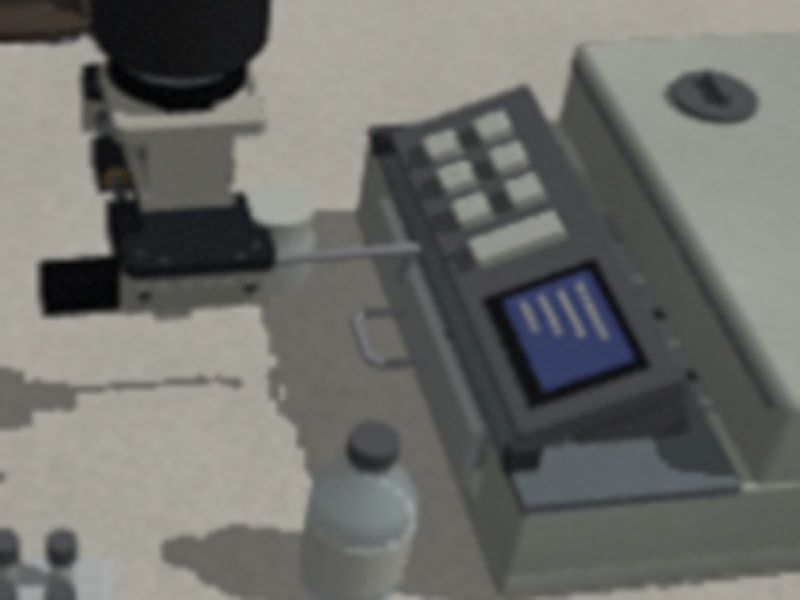

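View pics/t12.png

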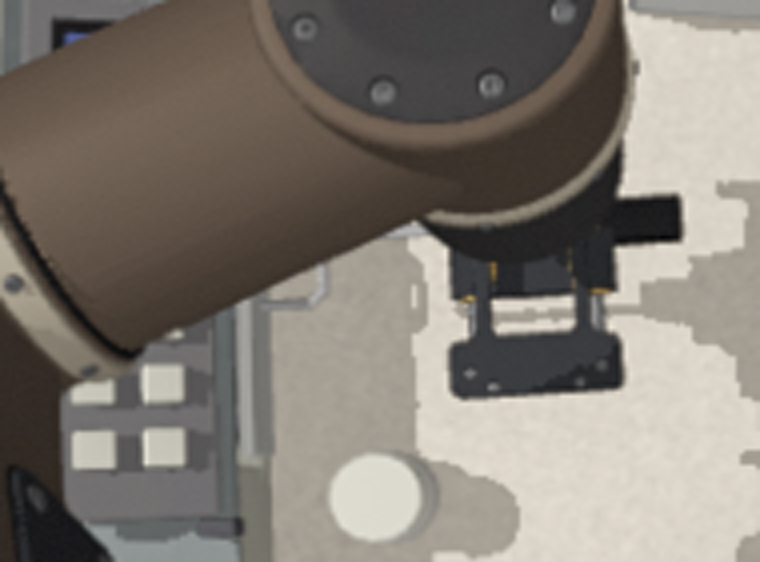

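The rod end is at local x of about -0.020, centred on the loop (y ≈ 0) and above it. Lowering the prong into the loop.

Emit:
play_rows(
  targets=[
    [0, 0.002, 0.004, -0.0015, 0, -0.015, 0.1],
    [0, 0, 0, 0, 0, -0.02, 0.1],
    [0, 0, 0, 0, 0, -0.018, 0.1],
    [0, 0, 0, 0, 0, 0, 0.1],
    [0, 0, 0, 0, 0, 0, 0.1],
  ],
)

```text
t: 19.27
eef_pos: [0.562, 0.0804, 0.0523]
ee_rot: [-3.134, 0.003, -1.479]
force: [2.1, 0.2, -0.6]
width: 0.0237
```

```bash
cat > chk.py <<'E'
from k import *
import sys
st=get_state();go([.5594,.0801,.041],R(-1.479),st);print(st['width'],"Fpull(ex)",st['force']@ex)
C=cam("scene");p,d=grab_frame("scene");cv2.imwrite(sys.argv[1],cv2.resize(p[130:290,250:450],None,fx=4,fy=3.75,interpolation=cv2.INTER_CUBIC))
E
python3 chk.py pics/s13.png
```

```text
t 19.27 pos [0.562  0.0804 0.0523] force [ 2.0526  0.2446 -0.573 ] turn [-0.0033  0.0074 -0.0001] shift [-0.0026 -0.0003 -0.0113]
0.023673266299925055 Fpull(ex) 0.055989675505816135
```

View pics/s13.png

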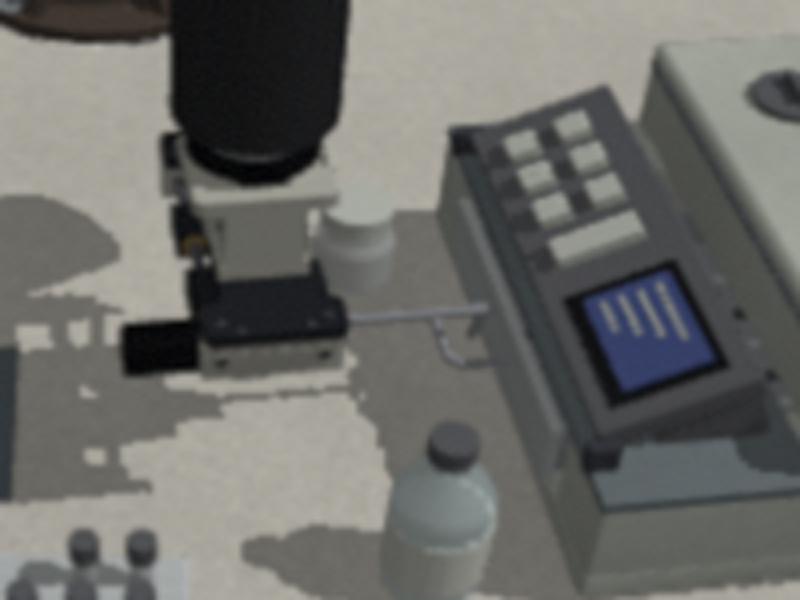

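Emit:
play_rows(
  targets=[
    [-0.003, 0.007, 0, -0.0025, 0, -0.008, 0.1],
    [0, 0, 0, 0, 0, -0.004, 0.1],
    [0, 0, 0, 0, 0, 0, 0.1],
  ],
)

```text
t: 19.7
eef_pos: [0.5599, 0.0807, 0.0407]
ee_rot: [-3.14, 0.001, -1.479]
force: [0.4, 0.1, -2.2]
width: 0.024
```

```bash
python3 chk.py pics/s14.png
```

```text
t 19.70 pos [0.5599 0.0807 0.0407] force [ 0.4265  0.0508 -2.2008] turn [-0.0011  0.0017 -0.0001] shift [-0.0005 -0.0006  0.0003]
0.023982698230335737 Fpull(ex) 0.01162063994203875
```

View pics/s14.png

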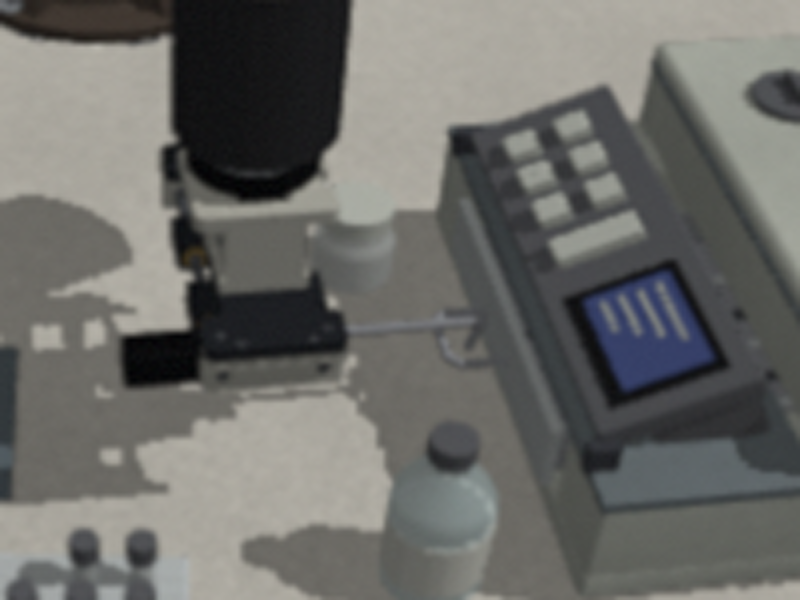

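The rod crosses over the outer bar at (450,325) and the prong hangs inside the loop at (470,335). Pulling.

Emit:
play_rows(
  targets=[
    [0, 0, 0, 0.001, -0.01, 0, 0.1],
    [0, 0, 0, 0.001, -0.01, 0, 0.1],
    [0, 0, 0, 0.001, -0.01, 0, 0.1],
    [0, 0, 0, 0, 0, 0, 0.1],
  ],
)

```text
t: 20.25
eef_pos: [0.5632, 0.0488, 0.0411]
ee_rot: [-3.139, 0.002, -1.479]
force: [0.5, -0.3, -1.8]
width: 0.0237
```

```bash
python3 chk.py pics/s15.png
```

```text
t 20.25 pos [0.5632 0.0488 0.0411] force [ 0.461  -0.3497 -1.7578] turn [-0.0018  0.0022 -0.0001] shift [-0.0038  0.0313 -0.0001]
0.023655826709594555 Fpull(ex) -0.3903869355784024
```

View pics/s15.png

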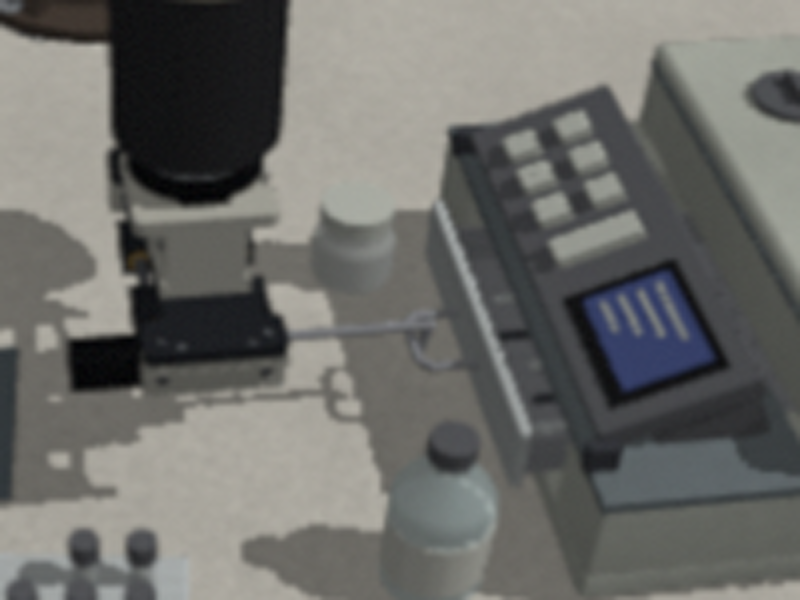

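The tray is following. I'll go on pulling along -x of the steriliser.

Emit:
play_rows(
  targets=[
    [0, 0, 0, 0.001, -0.01, 0, 0.1],
    [0, 0, 0, 0.001, -0.01, 0, 0.1],
    [0, 0, 0, 0.001, -0.01, 0, 0.1],
    [0, 0, 0, 0.001, -0.01, 0, 0.1],
  ],
)

```text
t: 20.8
eef_pos: [0.5673, 0.0078, 0.0411]
ee_rot: [-3.139, 0.002, -1.478]
force: [-1.0, 3.5, -2.4]
width: 0.024
```

```bash
python3 chk.py pics/s16.png
```

```text
t 20.80 pos [0.5673 0.0078 0.0411] force [-1.0207  3.4589 -2.4147] turn [-0.0025  0.0024 -0.0015] shift [-0.0079  0.0723 -0.0001]
0.02397200862845901 Fpull(ex) 3.5377203055830706
```

View pics/s16.png

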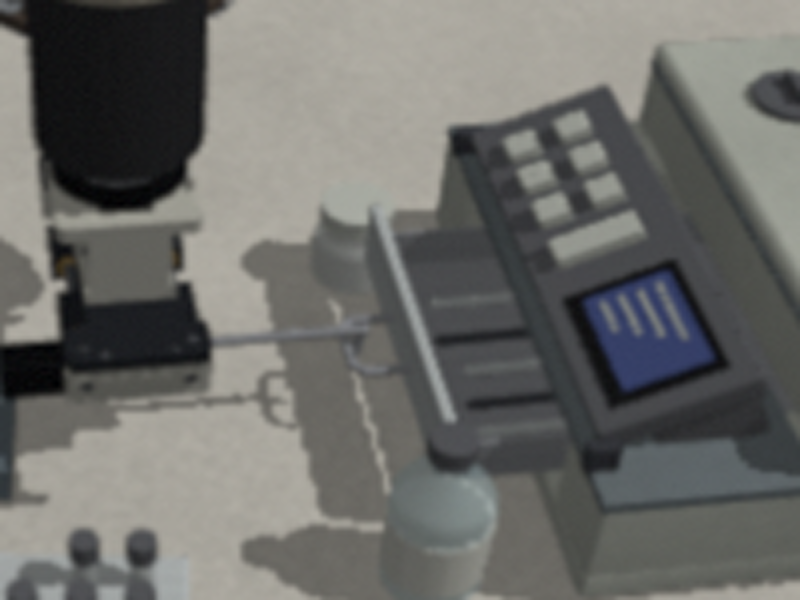

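Emit:
play_rows(
  targets=[
    [0, 0, 0, 0.001, -0.008, 0, 0.1],
    [0, 0, 0, 0.0005, -0.006, 0, 0.1],
  ],
)

```text
t: 21.1
eef_pos: [0.5688, -0.0082, 0.041]
ee_rot: [-3.139, 0.002, -1.478]
force: [-1.2, 2.7, -1.8]
width: 0.024
```

Emit:
play_rows(
  targets=[
    [0, 0, 0, 0, -0.003, 0, 0.1],
    [0, 0, 0, 0, -0.003, 0, 0.1],
  ],
)

```text
t: 21.35
eef_pos: [0.5691, -0.0148, 0.0411]
ee_rot: [-3.139, 0.002, -1.479]
force: [0.3, 3.3, -2.1]
width: 0.0237
```

```bash
python3 chk.py pics/s17.png
```

```text
t 21.35 pos [ 0.5691 -0.0148  0.0411] force [ 0.3347  3.3361 -2.1391] turn [-0.0023  0.0025 -0.0002] shift [-0.0097  0.0949 -0.0001]
0.02371965059418515 Fpull(ex) 3.291530685713708
```

View pics/s17.png

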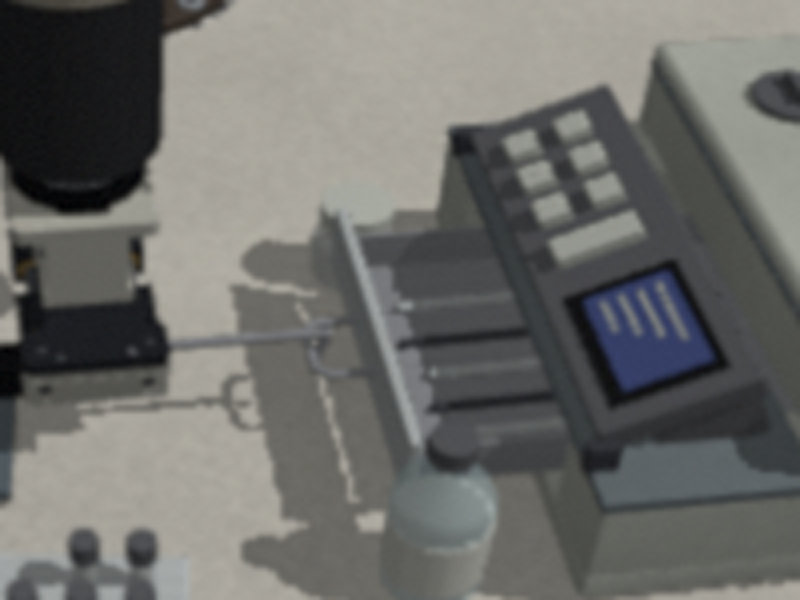

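Emit:
play_rows(
  targets=[
    [0, 0, 0, 0.0002, -0.002, 0, 0.1],
    [0, 0, 0, 0, -0.002, 0, 0.1],
  ],
)

```text
t: 21.65
eef_pos: [0.5694, -0.019, 0.0411]
ee_rot: [-3.139, 0.002, -1.479]
force: [0.3, 2.8, -2.2]
width: 0.0235
```

Emit:
play_rows(
  targets=[
    [0, 0, 0, 0.0002, -0.002, 0, 0.1],
    [0, 0, 0, 0, -0.002, 0, 0.1],
  ],
)

```text
t: 21.9
eef_pos: [0.5698, -0.023, 0.0412]
ee_rot: [-3.138, 0.002, -1.478]
force: [-0.7, 6.2, -2.2]
width: 0.0237
```

Emit:
play_rows(
  targets=[
    [0, 0, 0, 0.0001, -0.0015, 0, 0.1],
    [0, 0, 0, 0, 0, 0, 0.1],
  ],
)

```text
t: 22.15
eef_pos: [0.57, -0.023, 0.0409]
ee_rot: [-3.138, 0.004, -1.479]
force: [-1.6, 3.9, -2.3]
width: 0.0236
```

```bash
python3 chk.py pics/s18.png
```

```text
t 22.15 pos [ 0.57   -0.023   0.0409] force [-1.6181  3.9344 -2.3035] turn [-0.0046  0.0035 -0.0005] shift [-0.0106  0.1031  0.0001]
0.023556951684017568 Fpull(ex) 4.065796317867677
```

Emit:
play_rows(
  targets=[
    [0, 0, 0, 0.0002, -0.003, 0, 0.1],
    [0, 0, 0, 0.0002, -0.003, 0, 0.1],
  ],
)

```text
t: 22.45
eef_pos: [0.5705, -0.0238, 0.0402]
ee_rot: [-3.136, 0.011, -1.479]
force: [-5.4, 23.9, -3.4]
width: 0.0237
```

Pull force jumped to 24 N with no motion, so the tray is at its stop. Easing the hook forward inside the loop, then lifting out.

Emit:
play_rows(
  targets=[
    [0, 0, 0, -0.0005, 0.006, 0, 0.1],
    [0, 0, 0, -0.0005, 0.006, 0, 0.1],
    [0, 0, 0, 0, 0, 0, 0.1],
  ],
)

```text
t: 22.82
eef_pos: [0.5694, -0.0118, 0.0403]
ee_rot: [-3.136, 0.01, -1.478]
force: [-0.9, 0.1, -0.5]
width: 0.0234
```

```bash
python3 chk.py pics/s19.png; python3 - <<'E'
from k import *
p,d=grab_frame("scene");P=cloud(d,cam("scene"));L=(P-S)@np.c_[ex,ey,ez]
m=(L[...,2]>.078)&(L[...,2]<.092)&(abs(L[...,1])<.1)&(L[...,0]<-.05)&(L[...,0]>-.13)
print("panel top local x",m.sum(),np.percentile(L[m][:,0],[5,50,95]))
m=(L[...,2]>.05)&(L[...,2]<.068)&(abs(L[...,1])<.02)&(L[...,0]<-.11)&(L[...,0]>-.16)
print("loop/rod",m.sum(),np.percentile(L[m][:,0],[1,10,50,90]) if m.sum() else '')
E
```

```text
t 22.82 pos [ 0.5694 -0.0118  0.0403] force [-0.9436  0.0568 -0.5318] turn [-0.0101  0.0046 -0.0009] shift [-0.01    0.0919  0.0007]
0.023375262405692328 Fpull(ex) 0.14275492104951812
panel top local x 247 [-0.1003 -0.0972 -0.0924]
loop/rod 39 [-0.1376 -0.1369 -0.1323 -0.117 ]
```

View pics/s19.png

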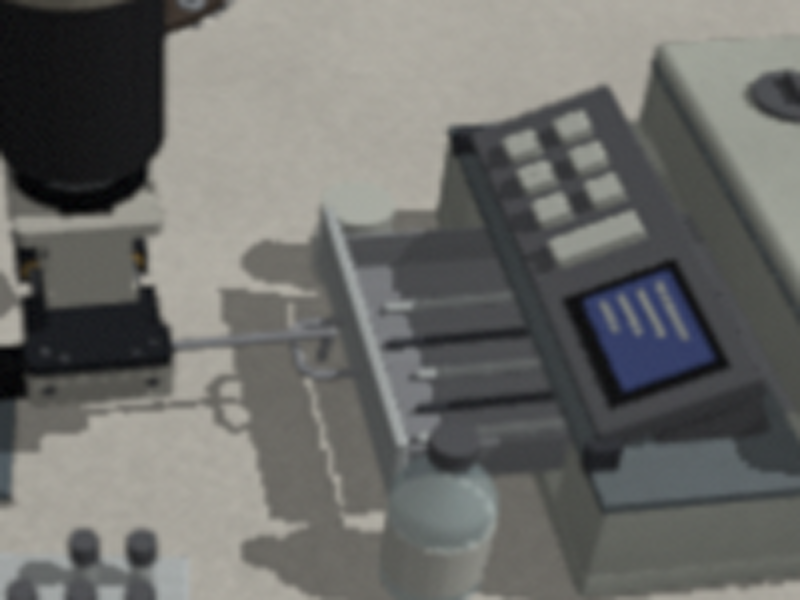

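The prong hangs free inside the loop at (322,350). The panel has moved about 91 mm, and jar and bottle stand where they were. Lifting out.

Emit:
play_rows(
  targets=[
    [0, 0, 0, 0, 0, 0.015, 0.1],
    [0, 0, 0, 0, 0, 0.03, 0.1],
    [0, 0, 0, 0, 0, 0.04, 0.1],
    [0, 0, 0, 0, 0, 0.04, 0.1],
    [0, 0, 0, 0, 0, 0.01, 0.1],
    [0, 0, 0, 0, 0, 0, 0.1],
  ],
)

```text
t: 23.68
eef_pos: [0.5687, -0.0145, 0.184]
ee_rot: [-3.134, 0.009, -1.48]
force: [-0.8, 0.5, -2.4]
width: 0.0236
```

```bash
python3 - <<'E'
from k import *
st=get_state();go([.571,-.2555,.16],R(-1.611),st);print(st['width'])
p,d=grab_frame("scene");cv2.imwrite("pics/s20.png",p);C=cam("scene");P=cloud(d,C)
R_=Rn.from_euler('xyz',st['ee_rot']).as_matrix();L=(P-st['eef_pos'])@R_
m=(abs(L[...,1])<.012)&(L[...,0]<-.04)&(L[...,0]>-.17)&(L[...,2]>-.05)&(L[...,2]<-.03)
q=L[m];print(len(q),"rod end",q[:,0].min(),np.polyfit(q[:,0],q[:,2],1),np.polyfit(q[:,0],q[:,1],1))
E
```

```text
t 23.68 pos [ 0.5687 -0.0145  0.184 ] force [-0.7609  0.5193 -2.3978] turn [-0.009   0.0071 -0.1308] shift [ 0.0023 -0.241  -0.024 ]
0.023598138178873792
144 rod end -0.1492729134012286 [-0.0104 -0.0363] [-0.009  -0.0052]
```

View pics/s20.png

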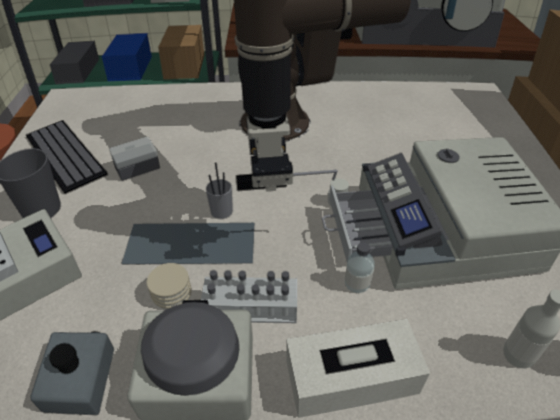

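Emit:
play_rows(
  targets=[
    [-0.002, 0.0015, -0.02, 0.0005, -0.03, 0, 0.1],
    [-0.002, 0.0015, -0.025, 0.0005, -0.045, 0, 0.1],
    [-0.002, 0.0015, -0.025, 0.0005, -0.05, 0, 0.1],
    [-0.002, 0.0015, -0.025, 0.0005, -0.05, 0, 0.1],
    [-0.001, 0.001, -0.025, 0, -0.045, 0, 0.1],
    [0, 0, -0.01, 0, -0.02, 0, 0.1],
    [0, 0, 0, 0, 0, 0, 0.1],
    [0, 0, 0, 0, 0, 0, 0.1],
  ],
)

```text
t: 24.72
eef_pos: [0.5644, -0.26, 0.1719]
ee_rot: [3.123, 0.002, -1.613]
force: [0.2, 0.5, -1.9]
width: 0.0237
```

```bash
python3 - <<'E'
from k import *
st=get_state();go([.571,-.2555,.06],R(-1.611),st);print(st['width'])
E
```

```text
t 24.73 pos [ 0.5644 -0.26    0.1719] force [ 0.1528  0.5169 -1.8782] turn [-0.0027 -0.0188  0.0021] shift [ 0.0066  0.0045 -0.1119]
0.023730976096402075
```

Emit:
play_rows(
  targets=[
    [-0.003, -0.019, 0.002, 0.0065, 0.0045, -0.03, 0.1],
    [0, 0, 0, 0, 0, -0.04, 0.1],
    [0, 0, 0, 0, 0, -0.03, 0.1],
    [0, 0, 0, 0, 0, 0, 0.1],
    [0, 0, 0, 0, 0, 0, 0.1],
  ],
)

```text
t: 25.35
eef_pos: [0.573, -0.2498, 0.0716]
ee_rot: [-3.138, -0.001, -1.603]
force: [-0.4, 0.7, -0.9]
width: 0.0239
```

```bash
python3 - <<'E'
from k import *
st=get_state();go([.571,-.2555,-.003],R(-1.611),st);print(st['width'])
E
```

```text
t 25.35 pos [ 0.573  -0.2498  0.0716] force [-0.438   0.6804 -0.9249] turn [ 0.0008  0.0041 -0.0078] shift [-0.002  -0.0057 -0.0746]
0.023904756920976124
```

Emit:
play_rows(
  targets=[
    [0, 0.004, -0.007, -0.002, -0.005, -0.02, 0.1],
    [0, 0, 0, 0, 0, -0.025, 0.1],
    [0, 0, 0, 0, 0, -0.015, 0.1],
    [0, 0, 0, 0, 0, 0, 0.1],
  ],
)

```text
t: 25.85
eef_pos: [0.5729, -0.2554, 0.0117]
ee_rot: [-3.136, -0.001, -1.61]
force: [0.3, 0.6, -1.6]
width: 0.0237
```

```bash
python3 - <<'E'
from k import *
st=get_state();go([.571,-.2555,-.003],R(-1.611),st);print(st['width'])
E
```

```text
t 25.85 pos [ 0.5729 -0.2554  0.0117] force [ 0.2559  0.6204 -1.6126] turn [ 0.0017  0.0052 -0.0006] shift [-0.0019 -0.0001 -0.0147]
0.023663247987015402
```

Emit:
play_rows(
  targets=[
    [0.0015, 0.005, 0, -0.001, 0, -0.007, 0.1],
    [0, 0, 0, 0, 0, -0.004, 0.1],
    [0, 0, 0, 0, 0, -0.002, 0.1],
    [0, 0, 0, 0, 0, 0, 0.1],
  ],
)

```text
t: 26.35
eef_pos: [0.5731, -0.2558, -0.0004]
ee_rot: [-3.139, -0.001, -1.61]
force: [0.2, 0.3, -0.8]
width: 0.0239
```

```bash
python3 - <<'E'
from k import *
st=get_state();go([.571,-.2555,-.003],R(-1.611),st)
E
```

```text
t 26.35 pos [ 0.5731 -0.2558 -0.0004] force [ 0.1587  0.3132 -0.7884] turn [ 0.0008  0.0024 -0.0008] shift [-0.0021  0.0003 -0.0026]
```

Emit:
play_rows(
  targets=[
    [0, 0, 0, 0, 0, -0.0015, 0.1],
    [0, 0, 0, 0, 0, -0.001, 0.1],
    [0, 0, 0, 0, 0, 0, 0.1],
  ],
)

```text
t: 26.72
eef_pos: [0.5735, -0.2558, -0.0025]
ee_rot: [-3.138, -0.001, -1.61]
force: [-0.5, 0.4, -1.2]
width: 0.0237
```

Emit:
play_rows(
  targets=[
    [0, 0, 0, 0, 0, -0.001, 0.1],
    [0, 0, 0, 0, 0, 0, 0.1],
  ],
)

```text
t: 26.98
eef_pos: [0.5737, -0.2559, -0.0027]
ee_rot: [-3.138, -0.001, -1.61]
force: [0.1, 0.2, -1.0]
width: 0.0239
```

Height matches the grasp height and the held weight has dropped off the force reading. Releasing.

Emit:
play_rows(
  targets=[
    [0, 0, 0, 0, 0, 0, 0.35],
    [0, 0, 0, 0, 0, 0, 0.5],
    [0, 0, 0, 0, 0, 0, 0.65],
    [0, 0, 0, 0, 0, 0, 0.65],
  ],
)

```text
t: 27.48
eef_pos: [0.5743, -0.256, -0.0024]
ee_rot: [-3.137, -0.001, -1.61]
force: [0.8, 0.9, 1.2]
width: 0.0539
```

Emit:
play_rows(
  targets=[
    [0, 0, 0, 0, 0, 0.01, 0.65],
    [0, 0, 0, 0, 0, 0.03, 0.65],
    [0, 0, 0, 0, 0, 0.05, 0.65],
    [0, 0, 0, 0, 0, 0.05, 0.65],
    [0, 0, 0, -0.02, 0, 0.05, 0.65],
    [0, 0, 0, -0.03, 0, 0.04, 0.65],
    [0, 0, 0, 0, 0, 0, 0.65],
  ],
)

```text
t: 28.35
eef_pos: [0.5215, -0.2563, 0.2391]
ee_rot: [-3.135, -0.003, -1.609]
force: [1.1, 0.2, -0.3]
width: 0.0569
```

```bash
python3 - <<'E'
from k import *
st=get_state();print(st['t'],st['eef_pos'],st['width'],st['force'])
p,d=grab_frame("scene");cv2.imwrite("pics/s30.png",p);P=cloud(d,cam("scene"));L=(P-S)@np.c_[ex,ey,ez]
m=(L[...,2]>.078)&(L[...,2]<.092)&(abs(L[...,1])<.1)&(L[...,0]<-.05)&(L[...,0]>-.13)
print("panel top local x",m.sum(),np.percentile(L[m][:,0],[5,50,95]))
p0=cv2.imread("pics/scene0.png");df=cv2.absdiff(p,p0).max(2);cv2.imwrite("pics/df30.png",df)
g=p.mean(2);m=np.zeros(g.shape,bool);m[230:255,140:192]=g[230:255,140:192]<40
q=P[m];print("handle z",np.percentile(q[:,2],[5,50,98]),"y",np.percentile(q[:,1],[2,98]))
E
```

```text
28.35 [ 0.5215 -0.2563  0.2391] 0.056933366507737955 [ 1.0881  0.1856 -0.3444]
panel top local x 233 [-0.1    -0.097  -0.0926]
handle z [0.0105 0.0316 0.0381] y [-0.3246 -0.2206]
```

View pics/s30.png

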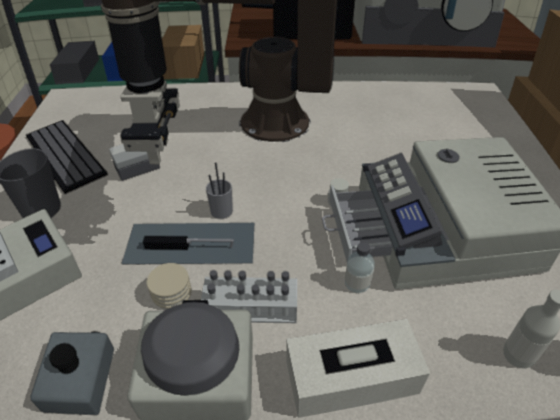

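View pics/df30.png

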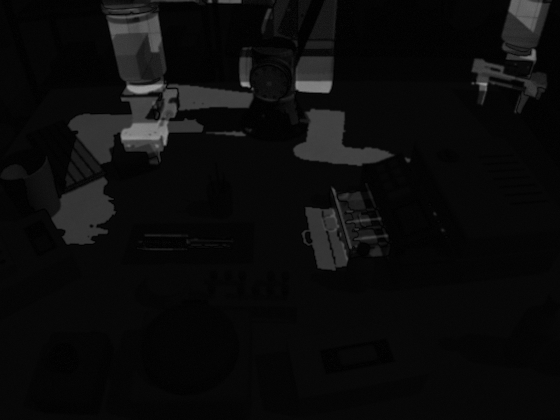

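The picture shows the hook flat on the mat at (145-233, 242) and the tray fully out. The difference image shows no change at the jar, bottle, cup, dishes or rack. Handing in.

```bash
python3 -c "
from station import *
print(job_done())"
```

```text
the job is handed in; nothing more can be done
None
```

I entered 5-1-6 and then enter, drew the tray out to its stop with the hook, and laid the hook back on the mat. The job was handed in at about 28 s of the 72 s allowed; no verdict was reported.

**Keys:** Each key was pressed alone, about 4.5–4.8 mm in. The last force readings were 5.6–6.2 N, against the 4 N at which a press counts. I could not see a key's joint value, so these depths come from the arm position and a force reading that is noisy by about 1 N.

**Tray:** The pull met a firm stop at about 24 N with no further motion. In the depth image the front panel had moved about 91 mm, and it had not moved back in the last check before handing in. Only the hook touched the tray.

**Hook and bystanders:** The hook lies flat on the mat, almost exactly where it started. Comparing the first and last pictures shows no change at the bottle, jar, dishes, rack or cup. The arm is clear of everything.

**What disagreed:** The fingertips actually end about 12 mm behind the reported TCP, not 11 mm ahead as stated. The scene camera and the first touch on key 5 both showed this, so I used the measured value for the remaining key presses, the grasp and the placing.

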